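# Load the plate carriage, send it home and bolt it

### The job

Lift the wooden batten off the carriage and lay it lengthwise on the rubber mat; draw every metal plate up out of the blue slotted rack and stand each one in a slot of its own in the carriage, right down on the slot floor, keeping the plates upright all the way. When all plates are in, push the loaded carriage fully home along its dock, and only then slide the bolt all the way into its keeper. At the end the batten must still lie on the mat, and the carton, cup and bottle must not be disturbed.

Things in the scene. Friction and masses are not known exactly. Their poses are not given: they have to be found in the camera images.
- rack: Fixed blue slotted rack, 138 (x) x 220 (y) mm, left or right on the table. Origin: centre of its underside. Five slots along its x, at y = -88, -44, 0, 44, 88 mm, each 11 mm wide, 122 mm long, closed at both ends. Slot floor at z = 10 mm, straight walls and end walls up to 45 mm, the four inner dividers peaked, with ridges at 61.5 mm.
- dock: Fixed dark steel base plate, 250 (x) x 335 (y) x 10 mm, left or right on the table, that carries the carriage and, at its +y side, the bolt. Origin on the table, midway in x, 19.5 mm to -y of the plate's middle. A fixed stop bar 45 mm high along its +x edge.
- carriage (a joint): Travel of the grey-painted carriage along the dock's +x (away from the robot), m: about 0 (start, out) to 0.070 (fully home). It stays where it is left; about 4 N moves it.
- carriage_mid (a point): Middle of the carriage at slot-floor height (20 mm above the table); moves with it; axes as the dock's. The carriage is a slotted holder shaped as the rack: 138 x 220 mm, slots along x at y = -88, -44, 0, 44, 88 mm from this point, 11 mm wide, 122 mm long, closed at the ends; straight walls up to 35 mm above this point, divider ridges 51.5 mm above it.
- carriage_grip (a point): Centre of the top of the carriage's upright black handle post: 16 (dock x) x 24 (dock y) mm, standing at the -y end of the carriage, 126 mm from its middle. Its top is 120 mm above the table; at least its upper 75 mm can be gripped.
- bolt (a joint): Travel of the steel barrel bolt along the dock's -y, towards the carriage, m: about 0 (start, withdrawn) to 0.040 (fully in the keeper, a square steel lug on the +y side of the carriage that lines up with the bolt when the carriage is home). Stays where it is left; about 3 N moves it.
- bolt_grip (a point): Centre of the top of the bolt's upright steel tab: 14 (dock x) x 24 (dock y) mm; top 105 mm above the table; its upper 60 mm stand free above the bolt's guide.
- mat: Black rubber mat fixed flat on the table, 200 (its x) x 70 x 3 mm. Origin: centre of its underside.
- batten: Loose plain wooden batten, 150 (its x) x 32 (its y) x 40 (its z) mm, 0.12 kg; at the start it lies across the dividers of the carriage. Origin: centre of its 150 x 32 underside.
- batten_mid (a point): Middle of the batten, 20 mm above its origin.
- plate1: Thin flat aluminium cover plate with a dark round bore near its middle, 110 (its x) x 6 (its y, thickness) x 100 (its z, height) mm, 0.18 kg, standing upright in a slot of the rack at the start, its upper half free. Three to five such plates, all alike, are present. Pinched at the top edge it can swing in the grip if carried fast. Origin: middle of its lower edge.
- plate2: Thin flat aluminium cover plate with a dark round bore near its middle, 110 (its x) x 6 (its y, thickness) x 100 (its z, height) mm, 0.18 kg, standing upright in a slot of the rack at the start, its upper half free. Three to five such plates, all alike, are present. Pinched at the top edge it can swing in the grip if carried fast. Origin: middle of its lower edge.
- plate3: Thin flat aluminium cover plate with a dark round bore near its middle, 110 (its x) x 6 (its y, thickness) x 100 (its z, height) mm, 0.18 kg, standing upright in a slot of the rack at the start, its upper half free. Three to five such plates, all alike, are present. Pinched at the top edge it can swing in the grip if carried fast. Origin: middle of its lower edge.
- plate4: Thin flat aluminium cover plate with a dark round bore near its middle, 110 (its x) x 6 (its y, thickness) x 100 (its z, height) mm, 0.18 kg, standing upright in a slot of the rack at the start, its upper half free. Three to five such plates, all alike, are present. Pinched at the top edge it can swing in the grip if carried fast. Origin: middle of its lower edge.
- plate5: Thin flat aluminium cover plate with a dark round bore near its middle, 110 (its x) x 6 (its y, thickness) x 100 (its z, height) mm, 0.18 kg, standing upright in a slot of the rack at the start, its upper half free. Three to five such plates, all alike, are present. Pinched at the top edge it can swing in the grip if carried fast. Origin: middle of its lower edge.
- carton: Bystander: closed cardboard carton 90 x 130 x 70 mm. Origin: centre of its underside.
- cup: Bystander: open steel cup, 70 mm wide, 80 mm high. Origin: centre of its underside.
- oil: Bystander: white plastic bottle, 60 mm wide, 160 mm high. Origin: centre of its underside.
There are look-alikes about, which are no part of the job. What is shaped like the plate2 but red or turquoise is not meant.

How it is judged (in metres and radians):
On the way, in this order (a step that is already met when the one before it is completed fails the run):
1. all plates stand in slots of the carriage, down on the slot floor (x of plate1 in the frame of carriage_mid between -0.015 and 0.015 m and y of plate1 in the frame of carriage_mid between -0.098 and 0.098 m and z of plate1 in the frame of carriage_mid between -0.006 and 0.006 m and angle between each of plate1, plate2, plate3, plate4, plate5's own z axis and vertical below 0.2 rad and x of plate2 in the frame of carriage_mid between -0.015 and 0.015 m and y of plate2 in the frame of carriage_mid between -0.098 and 0.098 m and z of plate2 in the frame of carriage_mid between -0.006 and 0.006 m and x of plate3 in the frame of carriage_mid between -0.015 and 0.015 m and y of plate3 in the frame of carriage_mid between -0.098 and 0.098 m and z of plate3 in the frame of carriage_mid between -0.006 and 0.006 m and x of plate4 in the frame of carriage_mid between -0.015 and 0.015 m and y of plate4 in the frame of carriage_mid between -0.098 and 0.098 m and z of plate4 in the frame of carriage_mid between -0.006 and 0.006 m and x of plate5 in the frame of carriage_mid between -0.015 and 0.015 m and y of plate5 in the frame of carriage_mid between -0.098 and 0.098 m and z of plate5 in the frame of carriage_mid between -0.006 and 0.006 m), for 0.2 s.
2. then the carriage is pushed home (value of joint carriage above 0.064 m), for 0.2 s.
3. then the bolt is slid into its keeper (value of joint carriage above 0.064 m and value of joint bolt above 0.036 m), for 0.2 s.
At the end, for the whole second after the job is handed in: Plates in carriage slots (underside within 6 mm of the slot floor, within 0.2 rad of upright), carriage within 6 mm of home, bolt within 4 mm of fully in, batten at rest flat on the mat: middle within 30 mm of the mat's, within 0.25 rad of its length, under 30 mm high (all of step 1 and all of step 3 and horizontal distance between batten_mid and mat below 0.03 m and height (world z) of batten_mid below 0.03 m and angle between the x axis of batten and the x axis of mat, either way round below 0.25 rad and linear speed of each of batten, plate1, plate2, plate3, plate4, plate5 below 0.03 m/s); the robot touches nothing.
It fails at once if the carton is moved more than 30 mm (distance of carton from where it was at the start of the episode above 0.03 m).
It fails at once if the cup is moved more than 30 mm (distance of cup from where it was at the start of the episode above 0.03 m).
It fails at once if the bottle is moved more than 30 mm (distance of oil from where it was at the start of the episode above 0.03 m).
It fails at once if a plate is tipped over (more than 0.8 rad from upright) (angle between any of plate1, plate2, plate3, plate4, plate5's own z axis and vertical above 0.8 rad).
Of plate1, plate2, plate3, plate4, plate5 only 3 to 5 are there at a start; the rules pass over those that are not, and their reading is None.
At some moment in a run one of batten may be knocked a few centimetres aside while the robot is not near it.
It also fails if it takes over 210 s, if anything falls off the work surface, if the arm or the gripper's body presses on something with over 40 N, if the wrist force passes 120 N, or if a joint passes its speed limit or range.

### The arm

A 7-joint arm with a two-finger parallel gripper is mounted at the origin on the work surface. World frame = base frame: x ahead of the robot, y to its left, z up, the work surface at z = 0. Lengths are in mm, angles in rad, forces in N, time in s.
With the tool pointing down it reaches from about 350 to 900 mm from the base axis. Payload 8.1 kg.
Tool frame: the origin (TCP) lies at the very end of the fingers, on their centre line; the grasp point (between the pads) lies 19 mm behind it (robot.tcp_to_grasp is the distance from the TCP to the grasp point, in mm); z points along the fingers, y is the line along which they close (so a half turn about z gives the same grasp; the last joint's range is limited). The gripper opens to 85 mm and grips with 20 to 120 N. Pads are 22 mm wide; open, the fingers measure 114 mm over their backs; the gripper's body (76 mm by 85 mm) begins 54 mm behind the grasp point. The pads swing forward as they close: fully open they stand 13 mm farther back than shut.
Start: joints at [-1.26, 0.434, 0.025, 1.573, -0.012, 1.134, -0.075], TCP at [251.335, 572.253, 205.823] pointing down, gripper open.
Joint ranges: [-2.62, 2.62], [-0.44, 2.09], [-1.27, 1.32], [0.08, 2.57], [-1.32, 4.46], [0.12, 2], [-2.74, 2.74]. Speed limits (rad/s): [2.22, 2.22, 3.01, 3.01, 3.14, 3.14, 3.14].

### API

Orientations are given as [roll, pitch, yaw] about the fixed x, y, z axes, in that order (R = Rz(yaw) Ry(pitch) Rx(roll)).
In Python, from cell import robot, viewer gives the robot as it stands.
- The arm moves only by the shell command python3 -m crank 'ROWS'. ROWS is JSON, a list that holds one entry, the list of rows, each a list of 7 numbers: the turn, a rotation vector about the tool's x, y, z in degrees, then the shift along the tool's x, y, z in cm, then the opening, from 0 (shut) to 1 (fully open). In form: [[[ax, ay, az, tx, ty, tz, hand], ...]]. A call has 1 to 5 rows; each row is the pose to reach, as a shift and turn from the pose commanded when the call began, along the tool's axes at that moment; what a row does not reach only later rows make up. A row lasts 1/8 s, in which the tool goes at most 62.5 mm and 10.7 degrees, less where a joint would pass 70% of its speed; a pose out of reach is approached as far as the arm can. A call with a gripper value outside its range is refused whole. The fingers move at their own pace and stop on an object; the grip force is fixed at half the most. Time passes only in rows, so rows that repeat a pose let the fingers close. It gives the time, the measured TCP pose, the force, the opening and the grip force at its end, in the units of the state.
- robot.observe(): the state, without advancing time (a new reading comes with each control period).
- viewer.snapshot(name): name is "scene" or "top"; returns a dict with "pixels" (384x512x3 uint8, red, green, blue), "depth" (384x512 float32, mm along the optical axis (not along the pixel's ray), 0 where there is no reading), "vertical_fov" (degrees; the focal length in pixels is half the picture's height over the tangent of half this angle, whatever the lens; pixels are square), "cx", "cy" (the principal point, pixels), "rvec" (rotation vector, rad) and "tvec" (3), from world to camera coordinates, as OpenCV has them. Camera axes: x right, y down, z forward; pixel columns grow to the right and rows downward; lengths in mm; the calibration is good to about 2 mm. A picture is of the moment at which its call begins.
- robot.close_job(): hands the job in; it is judged then, once.
The state is a dict: "clock": time; "joint_positions": joint angles; "qvel": joint speeds; "joint_torque": joint torques, N m; "position": TCP position; "eef_rot": TCP orientation; "wrist_force": force on the tool from outside, world axes, zero at the start; "ft_torque": the same for the moment, N m; "opening": finger opening in mm; "gripper_force": force on a finger pad.
Only numpy, scipy, OpenCV 4.12 (cv2) and the standard library are available. Lean on these libraries where they do the work, as an engineer would, in place of code of your own. Each camera call takes 0.05 s, during which the arm holds its last target. There are 200 camera calls.

## Working session

There is one attempt and no reset: what is moved stays moved. The work goes in short steps, Python scripts to look and compute and a shell command to move; the robot and the scene stay as the last step left them, time stands still between calls to the robot, and variables do not carry over. Pictures are saved under pics/ and viewed, at most 14 in all, crops included, and the job is handed in when it is done.

```bash
ls; mkdir -p pics
cat > h.py <<'E'
import numpy as np, cv2
from scipy.spatial.transform import Rotation as R
from cell import robot, viewer
def snap(name,fn=None):
    s=viewer.snapshot(name)
    if fn: cv2.imwrite('pics/'+fn,cv2.cvtColor(s['pixels'],cv2.COLOR_RGB2BGR))
    return s
def cam(s):
    f=s['depth'].shape[0]/2/np.tan(np.radians(s['vertical_fov'])/2)
    return f,cv2.Rodrigues(np.array(s['rvec'],float))[0],np.array(s['tvec'],float).ravel()
def cloud(s):
    f,M,t=cam(s); d=s['depth'].astype(float); v,u=np.mgrid[:d.shape[0],:d.shape[1]]
    P=np.stack([(u-s['cx'])/f*d,(v-s['cy'])/f*d,d],-1)
    W=(P-t)@M; W[d==0]=np.nan
    return W
def ray(s,u,v,z):
    f,M,t=cam(s); c=-M.T@t; d=M.T@np.array([(u-s['cx'])/f,(v-s['cy'])/f,1]); return c+d*(z-c[2])/d[2]
E
python3 - <<'E'
from h import *
for n in ('scene','top'):
    s=snap(n,n+'0.png'); np.save(n+'0.npy',s,allow_pickle=True)
    f,M,t=cam(s); print(n,f,s['cx'],s['cy'],-M.T@t, M[2])
o=robot.observe(); print(o)
p=[cv2.resize(cv2.imread('pics/%s0.png'%n),(800,600),interpolation=cv2.INTER_CUBIC) for n in('scene','top')]
[cv2.imwrite('pics/%s0b.png'%n,q) for n,q in zip(('scene','top'),p)]
E
```

```text
pics
scene 412.4775823047409 259.8881243483737 195.6159314272234 [1088.69097017 -414.74156566  925.94610688] [-0.52035059  0.37635827 -0.76654401]
top 351.0878321799458 252.38432104932616 192.11249471046065 [ 358.27047566   15.60809979 1064.08667267] [ 0.16474795 -0.0332119  -0.98577639]
{'clock': 0.1, 'joint_positions': array([-1.25960826,  0.43516505,  0.0249796 ,  1.57400145, -0.01157142,
        1.13401881, -0.07508462]), 'qvel': array([-0.00073375, -0.00213264,  0.0014915 ,  0.00020331, -0.00012535,
       -0.00089801, -0.0001523 ]), 'joint_torque': array([ 3.11923970e-03, -6.71751094e+01,  1.02827523e+00, -3.16911221e+01,
        1.58960698e-02,  7.27171529e-03,  6.88071935e-06]), 'position': array([251.16562561, 571.77181821, 205.09906822]), 'eef_rot': array([-3.14015319e+00,  1.59983020e-04,  2.72775738e+00]), 'wrist_force': array([-0.22707168, -1.04402966,  0.28183865]), 'ft_torque': array([-0.0312073 , -0.02397815,  0.03913495]), 'gripper_force': 0.0, 'opening': 85.63252474507878}
```

View pics/scene0b.png

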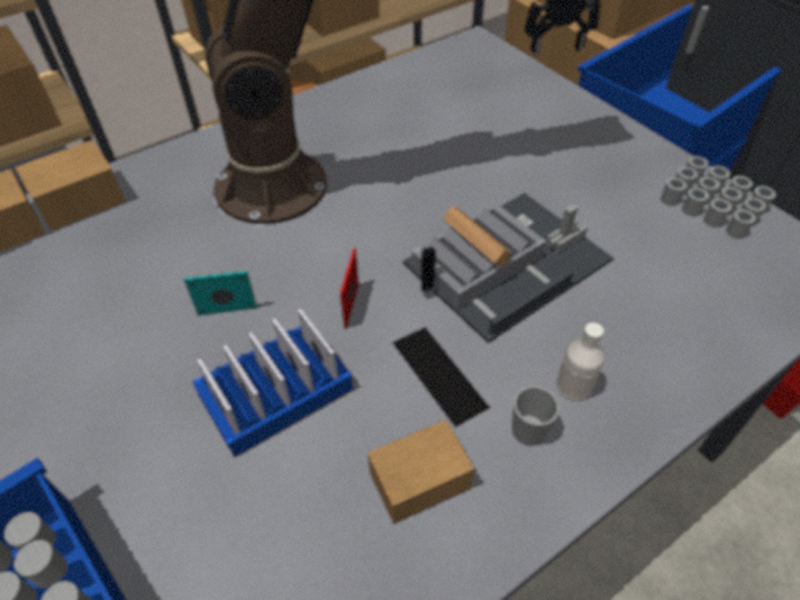

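View pics/top0b.png

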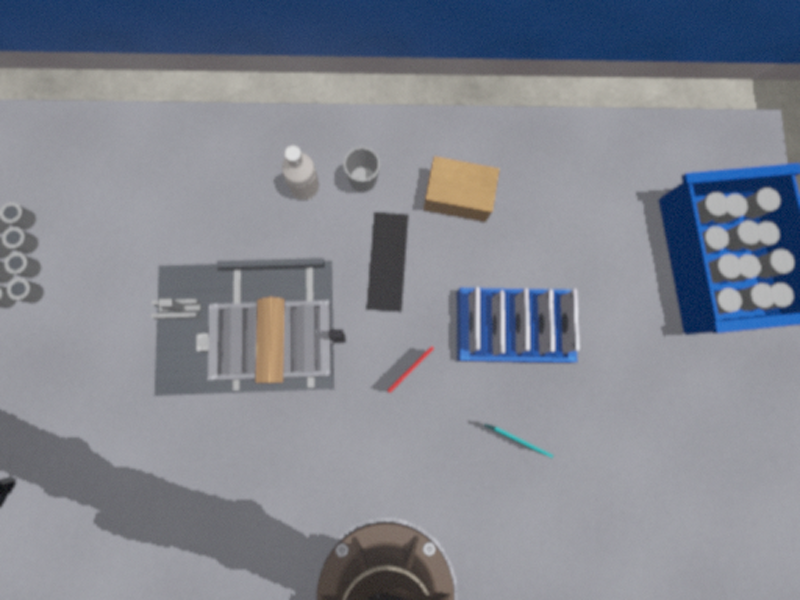

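The scene shows five silver plates in the blue rack (scene 215–320,340–395; top 475–572,320) and the batten on the carriage (top 270,340). The mat is at top 388,262, the handle post at 336,336 and the bolt tab at 178,305. The look-alikes are a red plate (top 410,370) and a turquoise one (510,438), both free-standing and not part of the job; grey plates only. Next I measure.

Run:
```python
from h import *
s=np.load('top0.npy',allow_pickle=True).item(); W=cloud(s); px=s['pixels'].astype(int)
q=np.load('scene0.npy',allow_pickle=True).item(); V=cloud(q)
def rect(m,n,W=W):
    p=W[m][:,:2].astype(np.float32); r=cv2.minAreaRect(p); print(n,m.sum(),np.round(p.mean(0),1),'rect',np.round(r[0],1),np.round(r[1],1),round(r[2],2),'z',np.round(np.nanpercentile(W[m][:,2],[5,50,95]),1))
k=512/800
def box(a,b,c,d):
    m=np.zeros(W.shape[:2],bool); m[int(c*k):int(d*k),int(a*k):int(b*k)]=1; return m
z=W[...,2]; r,g,b=px[...,0],px[...,1],px[...,2]
print('table z',np.nanmedian(z[box(450,550,380,410)]), np.nanstd(z[box(450,550,380,410)]))
rect(box(450,590,280,370)&(b-r>60)&(z<70),'rack blue')
rect(box(245,295,285,395)&(r-b>35),'batten')
rect(box(355,420,205,320)&(r<45),'mat')
rect(box(140,345,255,400)&(z>5)&(z<14),'dock plate')
rect(box(210,330,255,275)&(z>35),'stop bar')
rect(box(325,355,325,350)&(z>100),'post')
rect(box(150,200,290,325)&(z>90),'bolttab')
rect(box(200,335,295,385)&(z>30)&(z<80)&(r-b<30),'carriage')
m=box(455,590,280,370)&(z>75)
P=W[m]; h=np.histogram(P[:,1],bins=np.arange(-400,-100,4)); print([(a,c) for a,c in zip(h[1],h[0]) if c])
for n,a in (('carton',box(420,505,150,225)&(z>60)),('cup',box(335,385,140,195)&(z>70)),('oil',box(275,320,140,205)&(z>120)),('red',box(380,440,340,400)&(r>g+60)),('teal',box(460,560,415,465)&(g>r+50))): rect(a,n)
# scene plates
m=(V[...,2]>75)&(V[...,0]>320)&(V[...,0]<520)&(V[...,1]<-110)&(V[...,1]>-380)
h=np.histogram(V[m][:,1],bins=np.arange(-400,-100,4)); print([(a,c) for a,c in zip(h[1],h[0]) if c])
c=px[int(270*k):int(410*k),int(140*k):int(600*k)].astype(np.uint8)
a=cv2.resize(c[:,:140][...,::-1],None,fx=5,fy=5,interpolation=2);d=cv2.resize(c[:,190:][...,::-1],None,fx=5,fy=5,interpolation=2)
print(a.shape,d.shape)
cv2.imwrite('pics/c1.png',np.hstack([cv2.resize(c[...,::-1],None,fx=2.7,fy=2.7,interpolation=2)]))
```

```text
table z -0.6597213003213259 1.9784755858277994
rack blue 1541 [ 475.6 -232.6] rect [ 488.  -253.9] [226.5 148.1] 88.79 z [38.9 49.2 60.9]
batten 939 [nan nan] rect [458.9 205.7] [164.4  48.7] 1.74 z [ 81.   92.9 103.4]
mat 0 [nan nan] rect [0. 0.] [0. 0.] 0.0 z nan
dock plate 4619 [490.5 302.3] rect [482.6 259.2] [252.7 352.8] 2.07 z [ 6.2  9.1 12.3]
stop bar 318 [600.1 218.6] rect [600.6 217.5] [ 13.7 198.1] 2.21 z [37.6 43.6 47.4]
post 56 [457.4  85.7] rect [457.3  86.3] [14.9 24.3] 0.37 z [109.7 118.1 121.4]
bolttab 52 [513.4 382.8] rect [514.3 384.5] [14.  23.8] 2.23 z [ 96.2 103.5 106.6]
carriage 2603 [452.1 218.1] rect [450.1 219.4] [146.8 252. ] 1.05 z [40.9 56.1 69.5]
[(np.int64(-344), np.int64(31)), (np.int64(-340), np.int64(161)), (np.int64(-336), np.int64(60)), (np.int64(-300), np.int64(26)), (np.int64(-296), np.int64(153)), (np.int64(-292), np.int64(51)), (np.int64(-256), np.int64(31)), (np.int64(-252), np.int64(134)), (np.int64(-248), np.int64(40)), (np.int64(-212), np.int64(28)), (np.int64(-208), np.int64(125)), (np.int64(-204), np.int64(38)), (np.int64(-168), np.int64(
[... 420 characters left out ...]
] rect [ 268.3 -251.9] [135.9  10.5] 63.89 z [ -0.7  98.8 102.3]
[(np.int64(-344), np.int64(50)), (np.int64(-340), np.int64(53)), (np.int64(-336), np.int64(12)), (np.int64(-300), np.int64(69)), (np.int64(-296), np.int64(55)), (np.int64(-292), np.int64(10)), (np.int64(-256), np.int64(86)), (np.int64(-252), np.int64(48)), (np.int64(-248), np.int64(9)), (np.int64(-212), np.int64(108)), (np.int64(-208), np.int64(46)), (np.int64(-204), np.int64(9)), (np.int64(-168), np.int64(111)), (np.int64(-164), np.int64(43)), (np.int64(-160), np.int64(9))]
(450, 700, 3) (450, 525, 3)<stdin>:5: RuntimeWarning: Mean of empty slice.
  ret = um.true_divide(
  return np.nanmean(a, axis, out=out, keepdims=keepdims)
```

View pics/c1.png

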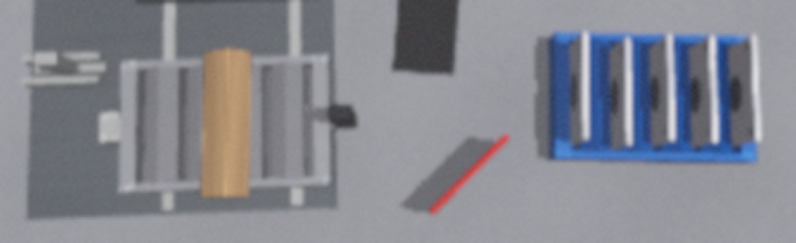

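The crop confirms it: five grey plates at crop x 585–755, with red separate at 470,170. Now I refine the fits.

```bash
cat > fit.py <<'E'
from h import *
def plates(W,x0,x1,y0,y1,zt):
    P=W.reshape(-1,3); P=P[np.isfinite(P).all(1)]
    P=P[(P[:,0]>x0)&(P[:,0]<x1)&(P[:,1]>y0)&(P[:,1]<y1)&(P[:,2]>zt)]
    P=P[np.argsort(P[:,1])]
    return [g for g in np.split(P,np.where(np.diff(P[:,1])>10)[0]+1) if len(g)>15]
E
python3 - <<'E'
from fit import *
s=np.load('top0.npy',allow_pickle=True).item(); W=cloud(s); px=s['pixels'].astype(int)
q=np.load('scene0.npy',allow_pickle=True).item(); V=cloud(q)
for n,X in (('top',W),('scene',V)):
    for zt in (75,100):
        for g in plates(X,330,600,-380,-120,zt):
            sl=np.polyfit(g[:,0],g[:,1],1); xs=np.percentile(g[:,0],[1,99])
            print(n,zt,len(g),'y@488',round(np.polyval(sl,488),1),'deg',round(np.degrees(sl[0]),2),'x',np.round(xs,1),xs.mean().round(1),'zmax',np.percentile(g[:,2],97).round(1))
for n,X in (('top',W),('scene',V)):
    P=X.reshape(-1,3)
    for x0 in (400,440,490):
        m=(abs(P[:,0]-x0)<12)&(P[:,1]>100)&(P[:,1]<330)&(P[:,2]>15)
        Q=P[m]; print(n,x0,[(int(y),int(np.max(Q[abs(Q[:,1]-y)<3,2]))) for y in range(100,330,6) if (abs(Q[:,1]-y)<3).any()])
k=.64
m=(px.sum(2)<150); m[:int(205*k)]=0;m[int(320*k):]=0;m[:,:int(355*k)]=0;m[:,int(420*k):]=0
c=cv2.minAreaRect(np.argwhere(m)[:,::-1].astype(np.float32)); print('mat',m.sum(),[ray(s,u,v,3)[:2].round(1) for u,v in cv2.boxPoints(c)])
E
```

```text
top 75 252 y@488 -337.4 deg -0.96 x [429.8 538.2] 484.0 zmax 111.9
top 75 230 y@488 -293.3 deg -0.77 x [429.  536.1] 482.6 zmax 111.7
top 75 205 y@488 -249.5 deg -0.94 x [430.5 538.2] 484.4 zmax 112.2
top 75 191 y@488 -205.7 deg -1.3 x [426.9 534.8] 480.8 zmax 112.3
top 75 158 y@488 -161.8 deg -1.28 x [432.3 539.8] 486.1 zmax 111.9
top 100 128 y@488 -338.3 deg -1.09 x [429.8 537.8] 483.8 zmax 112.2
top 100 120 y@488 -294.2 deg -0.81 x [430. 536.] 483.0 zmax 112.2
top 100 114 y@488 -250.4 deg -1.02 x [430.2 538.1] 484.2 zmax 112.5
top 100 115 y@488 -206.5 deg -1.66 x [427.4 535.6] 481.5 zmax 113.0
top 100 105 y@488 -162.4 deg -1.1 x [432.6 540.5] 486.5 zmax 112.2
scene 75 164 y@488 -339.2 deg -0.77 x [432.2 541.4] 486.8 zmax 112.0
scene 75 185 y@488 -295.4 deg -0.63 x [430.  540.2] 485.1 zmax 112.2
scene 75 200 y@488 -251.8 deg -0.68 x [434.8 541.5] 488.2 zmax 111.5
scene 75 211 y@488 -208.0 deg -0.7 x [430.5 538.5] 484.5 zmax 111.8
scene 75 231 y@488 -164.1 deg -0.74 x [435.1 543.9] 489.5 zmax 111.4
scene 100 120 y@488 -338.7 deg -0.93 x [433.3 540.9] 487.1 zmax 112.2
scene 100 121 y
[... 2082 characters left out ...]
6), (190, 98), (196, 99), (202, 106), (208, 105), (214, 100), (220, 91), (226, 86), (232, 81), (250, 55), (262, 60), (268, 68), (274, 72), (280, 71), (286, 66), (292, 57), (304, 55), (310, 56), (316, 55), (322, 56), (328, 53)]
scene 490 [(100, 55), (106, 59), (112, 56), (118, 58), (130, 55), (136, 65), (142, 67), (148, 73), (154, 63), (160, 61), (166, 56), (172, 50), (178, 57), (184, 90), (190, 93), (196, 101), (202, 107), (208, 105), (214, 100), (220, 93), (232, 81), (250, 57), (262, 59), (268, 65), (274, 73), (280, 72), (286, 66), (292, 59), (304, 58), (310, 56), (316, 56), (322, 56)]
mat 0 [array([1174.2,  807.7]), array([1174.2,  807.7]), array([1174.2,  807.7]), array([1174.2,  807.7])]
```

```bash
cat >> h.py <<'E'
def delta(x,y,z,yaw):  # degrees; target TCP pose, tool down -> turn (deg, tool z) and tool-axis shift (cm)
    o=robot.observe(); M=R.from_euler('xyz',o['eef_rot'])
    T=R.from_euler('xyz',[np.pi,0,np.radians(yaw)]); d=M.inv().apply(np.array([x,y,z])-o['position'])/10
    print('turn',np.round((M.inv()*T).as_rotvec(degrees=True),2),'shift',np.round(d,2),'t',o['clock'])
E
python3 - <<'E'
from h import *
s=np.load('top0.npy',allow_pickle=True).item();q=np.load('scene0.npy',allow_pickle=True).item()
for n,S,u0,u1,v0,v1 in (('top',s,355,420,205,320),('scene',q,385,500,320,430)):
    g=S['pixels'].astype(int).sum(2); k=.64; m=np.zeros(g.shape,bool); m[int(v0*k):int(v1*k),int(u0*k):int(u1*k)]=1; m&=g<150
    m=g<(np.percentile(g[int(v0*k):int(v1*k),int(u0*k):int(u1*k)],2)+60)
    mm=np.zeros_like(m); mm[int(v0*k):int(v1*k),int(u0*k):int(u1*k)]=1; m&=mm
    p=np.array([ray(S,u,v,3)[:2] for v,u in np.argwhere(m)],np.float32); print(n,m.sum(),cv2.minAreaRect(p))
for S in (s,q):
    W=cloud(S); px=S['pixels'].astype(int); m=(px[...,0]-px[...,2]>35)&(abs(W[...,0]-460)<110)&(abs(W[...,1]-207)<45)&(W[...,2]>72)
    p=W[m]; xs=np.percentile(p[:,0],[1,99]); print('batten',xs,xs.mean(),p[:,1].mean(), np.percentile(p[:,1],[1,99]))
delta(458,208,180,182.1)
E
```

```text
top 1246 ((615.1014404296875, -5.475826263427734), (64.22784423828125, 192.34620666503906), 85.7535171508789)
scene 1430 ((623.5647583007812, 55.930084228515625), (186.70730590820312, 192.80592346191406), 84.94269561767578)
batten [377.14484079 522.90607953] 450.0254601623401 203.1175887468886 [181.62624428 229.15837854]
batten [380.81578192 528.11837881] 454.46708036600666 198.8308283708097 [183.85401482 229.60700291]
turn [-8.000e-02 -1.000e-02 -2.581e+01] shift [-33.57 -24.99   2.55] t 0.1
```

```bash
c="python3 -m crank"
$c '[[[0,0,0,-2,-1.5,0,0.85],[0,0,0,-6,-4.5,0,0.85],[0,0,0,-11,-8,0,0.85],[0,0,0,-15,-11,0,0.85],[0,0,0,-18,-13,0,0.85]]]'
$c '[[[0,0,-6,-5,-4,0,0.85],[0,0,-13,-10,-8,0,0.85],[0,0,-20,-14,-11,0,0.85],[0,0,-25.8,-16,-12,1,0.85],[0,0,-25.8,-16,-12,1,0.85]]]'
python3 -c "
from h import *
o=robot.observe();print(o['position'],o['eef_rot'],o['joint_positions'],o['opening'])
delta(453,206,62,182.1)"
```

```text
clock: 0.72
position: [364.9, 378.2, 205.6]
eef_rot: [-3.141, 0.0, 2.726]
wrist_force: [-0.2, 0.1, -0.4]
opening: 72.3
gripper_force: 0.0
clock: 1.35
position: [462.5, 204.4, 195.1]
eef_rot: [-3.14, -0.001, -3.109]
wrist_force: [0.2, 0.4, 0.1]
opening: 72.8
gripper_force: 0.0
[462.52849938 204.40487582 195.08588816] [-3.14038081e+00 -1.11858720e-03 -3.10886137e+00] [-0.61113244  0.25077894  0.10962783  1.87924626 -0.0312995   1.01477868
  1.11518621] 72.84173368072085
turn [-0.07 -0.06 -0.22] shift [ 0.93  0.21 13.31] t 1.35
```

```bash
c="python3 -m crank"
$c '[[[0,0,0,0.9,0.2,3,0.82],[0,0,0,0.9,0.2,6,0.82],[0,0,0,0.9,0.2,9,0.82],[0,0,0,0.9,0.2,11.5,0.82],[0,0,0,0.9,0.2,12.5,0.82]]]'
$c '[[[0,0,0,0,0,0.4,0.82],[0,0,0,0,0,0.8,0.82],[0,0,0,0,0,0.8,0.75],[0,0,0,0,0,0.8,0.65],[0,0,0,0,0,0.8,0.65]]]'
$c '[[[0,0,0,0,0,0,0.6],[0,0,0,0,0,0,0.56],[0,0,0,0,0,0,0.53],[0,0,0,0,0,0,0.53],[0,0,0,0,0,0,0.53]]]'
python3 -c "
from h import *
W=snap('scene','b1.png')['pixels'][110:215,230:400]
cv2.imwrite('pics/b1c.png',cv2.resize(W[...,::-1],None,fx=4,fy=4,interpolation=2))"
```

```text
clock: 1.98
position: [451.6, 209.1, 69.7]
eef_rot: [-3.141, -0.002, -3.105]
wrist_force: [0.4, 0.3, 0.3]
opening: 69.9
gripper_force: 0.0
clock: 2.6
position: [453.2, 208.4, 63.1]
eef_rot: [3.141, 0.0, -3.105]
wrist_force: [-0.2, -0.7, 0.1]
opening: 55.3
gripper_force: 0.0
clock: 3.22
position: [453.0, 208.3, 62.8]
eef_rot: [3.142, 0.0, -3.105]
wrist_force: [0.8, 0.2, -0.6]
opening: 45.1
gripper_force: 0.0
```

View pics/b1c.png

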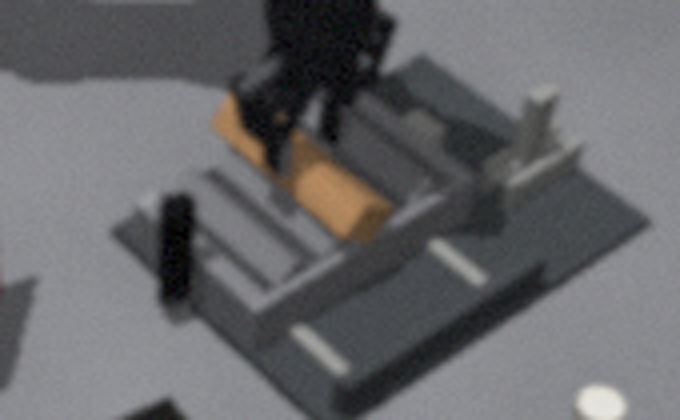

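The jaws straddle the batten near its middle (crop 310,170) with no force yet, so it has turned a little. I close further, gently.

```bash
c="python3 -m crank"
$c '[[[0,0,0,0,0,-0.2,0.5],[0,0,0,0,0,-0.4,0.47],[0,0,0,0,0,-0.4,0.44],[0,0,0,0,0,-0.4,0.42],[0,0,0,0,0,-0.4,0.42]]]'
$c '[[[0,0,0,0,0,-1,0.42],[0,0,0,0,0,-2,0.42],[0,0,0,0,0,-3,0.35],[0,0,0,0,0,-4,0.3],[0,0,0,0,0,-4,0.3]]]'
python3 -c "
from h import *
S=snap('scene','b2.png');W=S['pixels'][80:215,230:400]
cv2.imwrite('pics/b2c.png',cv2.resize(W[...,::-1],None,fx=4,fy=4,interpolation=2))"
```

```text
clock: 3.9
position: [453.0, 208.3, 66.8]
eef_rot: [-3.142, -0.0, -3.105]
wrist_force: [0.8, -0.3, -0.2]
opening: 35.7
gripper_force: 0.0
clock: 4.53
position: [453.6, 208.7, 107.8]
eef_rot: [3.141, 0.002, -3.105]
wrist_force: [-0.0, -0.5, -0.1]
opening: 25.7
gripper_force: 0.0
```

View pics/b2c.png

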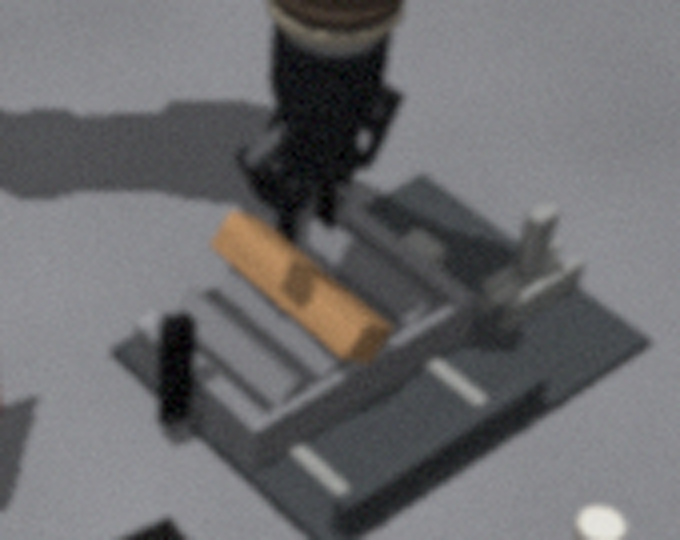

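The batten was not caught; it still lies rolled in the V (crop 300,285). I measure where it and the fingertips are.

Run:
```python
from fit import *
S=snap('scene'); T=snap('top')
for n,X,px in (('scene',cloud(S),S['pixels'].astype(int)),('top',cloud(T),T['pixels'].astype(int))):
    wood=(px[...,0]-px[...,2]>35)
    for x0 in (395,425,455,485,515):
        m=(abs(X[...,0]-x0)<10)&wood&(X[...,1]>150)&(X[...,1]<270); Q=X[m]
        print(n,x0,[(int(y),int(np.median(Q[abs(Q[:,1]-y)<2,2]))) for y in range(170,250,4) if (abs(Q[:,1]-y)<2).sum()>1])
    m=(abs(X[...,0]-453)<25)&(abs(X[...,1]-208)<50)&(px.sum(2)<120)&(X[...,2]>85)
    Q=X[m]; print('finger',[(y,int(Q[abs(Q[:,1]-y)<2,2].min())) for y in range(170,250,4) if (abs(Q[:,1]-y)<2).sum()>1])
```

```text
scene 395 [(182, 83), (186, 87), (190, 91), (194, 96), (198, 100), (202, 102), (214, 92), (218, 88), (222, 85)]
scene 425 [(182, 83), (186, 88), (190, 92), (194, 96), (198, 99), (202, 102), (206, 99), (210, 96), (214, 93), (218, 90)]
scene 455 [(182, 84), (186, 87), (190, 90), (194, 94), (198, 100), (202, 102), (206, 99), (210, 96), (214, 94), (218, 90), (222, 87)]
scene 485 [(182, 82), (186, 86), (190, 90), (194, 95), (198, 101), (202, 102), (206, 102), (210, 99), (214, 94), (218, 91), (226, 84), (230, 81)]
scene 515 [(182, 83), (186, 83), (190, 88), (194, 93), (198, 99), (202, 102), (206, 102), (210, 98), (214, 95), (218, 92), (222, 87), (226, 84), (230, 83)]
finger [(170, 179), (174, 185), (178, 158), (182, 148), (186, 143), (190, 142), (194, 181), (198, 210), (202, 226), (206, 210), (210, 203), (214, 207), (218, 145), (222, 137), (226, 146), (230, 179), (238, 228), (242, 179), (246, 185)]
top 395 [(178, 83), (182, 82), (186, 88), (190, 94), (194, 97), (198, 102), (202, 101), (206, 98), (210, 95), (214, 92), (218, 89), (222, 86)]
top 425 [(178, 267), (182, 83), (186, 88), (190, 90), (194, 96), (198, 101), (202, 103), (206, 98), (210, 95), (214, 90), (218, 87), (222, 86), (226, 81), (230, 80)]
top 455 [(170, 265), (182, 84), (186, 86), (190, 90)]
top 485 [(182, 81), (186, 86), (190, 90), (194, 94), (198, 99), (202, 103)]
top 515 [(182, 82), (186, 84), (190, 90), (194, 93), (198, 100), (202, 103), (206, 101), (210, 97), (214, 93), (218, 90), (222, 87)]
finger []
```

Run:
```python
from fit import *
S=snap('scene');T=snap('top')
o=robot.observe(); print(o['position'],o['opening'])
f,M,t=cam(S)
for y in (195,221):
  for z in (108,120,137):
    p=M@np.array([453,y,z])+t; print(y,z,p[:2]/p[2]*f+[S['cx'],S['cy']], 'crop',((p[:2]/p[2]*f+[S['cx'],S['cy']])-[270,100])*10)
W=S['pixels'][100:160,270:340]
cv2.imwrite('pics/b3c.png',cv2.resize(W[...,::-1],None,fx=10,fy=10,interpolation=2))
d=cloud(S)
for v in range(120,150,3): print(v,[tuple(d[v,u].astype(int)) for u in range(296,318,4)])
```

```text
[452.78029271 208.13806655 106.45095464] 25.6458464245117
195 108 [302.02318311 145.70305198] crop [320.23183114 457.03051978]
195 120 [302.34787688 142.61508702] crop [323.4787688  426.15087017]
195 137 [302.81663662 138.15699819] crop [328.1663662  381.56998195]
221 108 [308.93163781 142.07474125] crop [389.31637813 420.74741254]
221 120 [309.30715516 138.98411735] crop [393.07155163 389.84117347]
221 137 [309.84920426 134.52288567] crop [398.4920426  345.22885667]
120 [(np.int64(459), np.int64(157), np.int64(224)), (np.int64(447), np.int64(183), np.int64(204)), (np.int64(463), np.int64(182), np.int64(215)), (np.int64(470), np.int64(190), np.int64(216)), (np.int64(445), np.int64(229), np.int64(180)), (np.int64(470), np.int64(220), np.int64(201))]
123 [(np.int64(470), np.int64(148), np.int64(226)), (np.int64(445), np.int64(185), np.int64(191)), (np.int64(461), np.int64(185), np.int64(202)), (np.int64(471), np.int64(190), np.int64(206)), (np.int64(454), np.int64(222), np.int64(179)), (np.int64(463), np.int64(229), np.int64(182))]
126 [(np.int64(468), np.int64(151), np.int64(213)), (n
[... 1731 characters left out ...]
64(273), np.int64(66))]
144 [(np.int64(-9223372036854775808), np.int64(-9223372036854775808), np.int64(-9223372036854775808)), (np.int64(438), np.int64(200), np.int64(100)), (np.int64(438), np.int64(216), np.int64(91)), (np.int64(407), np.int64(263), np.int64(43)), (np.int64(425), np.int64(262), np.int64(57)), (np.int64(435), np.int64(269), np.int64(61))]
147 [(np.int64(433), np.int64(189), np.int64(91)), (np.int64(446), np.int64(194), np.int64(98)), (np.int64(457), np.int64(199), np.int64(103)), (np.int64(452), np.int64(219), np.int64(88)), (np.int64(429), np.int64(260), np.int64(48)), (np.int64(442), np.int64(264), np.int64(56))]<stdin>:11: RuntimeWarning: invalid value encountered in cast
```

View pics/b3c.png

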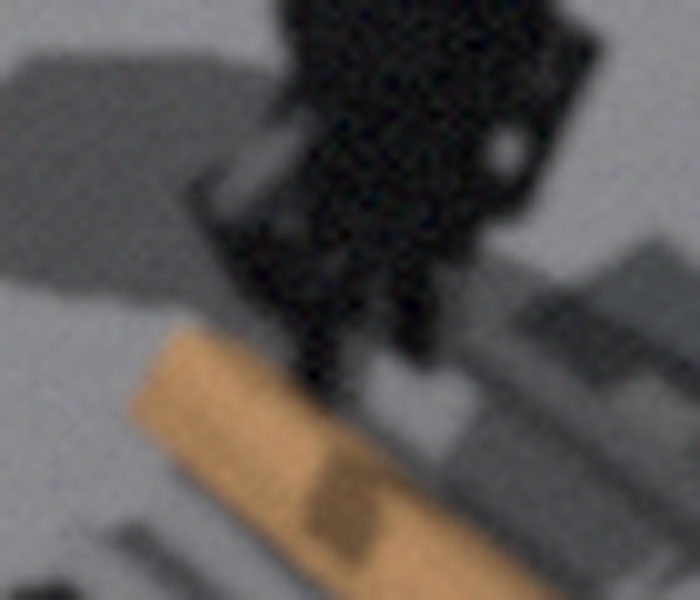

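```bash
cat > tip.py <<'E'
from h import *
o=robot.observe(); print(o['position'].round(1),o['opening'],robot.tcp_to_grasp)
for n in('scene','top'):
    S=snap(n); X=cloud(S); p=o['position']
    m=(abs(X[...,0]-p[0])<25)&(abs(X[...,1]-p[1])<60)&(X[...,2]>p[2]-15)&(X[...,2]<p[2]+60)&(S['pixels'].astype(int).sum(2)<260)
    Q=X[m]; print(n,[(int(y-p[1]),int(np.percentile(Q[abs(Q[:,1]-y)<2.5,2],4)-p[2])) for y in np.arange(p[1]-60,p[1]+60,5) if (abs(Q[:,1]-y)<2.5).sum()>2])
E
python3 tip.py; c="python3 -m crank"
$c '[[[0,0,0,0,0,-3,0],[0,0,0,0,0,-4,0],[0,0,0,0,0,-4,0],[0,0,0,0,0,-4,0],[0,0,0,0,0,-4,0]]]'
python3 tip.py
```

```text
[452.8 208.1 106.5] 25.6458464245117 18.700000000000003
scene [(-30, 39), (-25, 34), (-20, -14), (-15, -14), (-10, -12), (-5, -7), (0, -7), (10, 27), (15, 32), (20, 32), (25, 39)]
top []
clock: 5.5
position: [452.6, 208.0, 146.0]
eef_rot: [-3.141, -0.001, -3.105]
wrist_force: [-0.2, -0.4, 0.4]
opening: 0.0
gripper_force: 0.0
[452.6 208.  146. ] 0.04842193822587694 18.700000000000003
scene [(-15, 37), (-10, 33), (-5, 27), (0, 30), (5, 30), (10, 42)]
top []
```

```bash
c="python3 -m crank"
$c '[[[0,0,0,0,-0.2,0,0.82],[0,0,0,0,-0.2,0,0.82],[0,0,0,0,-0.2,2,0.82],[0,0,0,0,-0.2,4,0.82],[0,0,0,0,-0.2,6,0.82]]]'
$c '[[[0,0,0,0,0,1,0.82],[0,0,0,0,0,2,0.82],[0,0,0,0,0,3,0.82],[0,0,0,0,0,3.7,0.82],[0,0,0,0,0,4,0.82]]]'
$c '[[[0,0,0,0,0,0.3,0.82],[0,0,0,0,0,0.3,0.82],[0,0,0,0,0,0.6,0.82],[0,0,0,0,0,0.6,0.82],[0,0,0,0,0,0.6,0.82]]]'
python3 tip.py
```

```text
clock: 6.22
position: [453.2, 206.4, 86.3]
eef_rot: [3.141, 0.0, -3.105]
wrist_force: [0.1, -0.1, 0.1]
opening: 69.9
gripper_force: 0.0
clock: 6.85
position: [453.0, 206.3, 46.5]
eef_rot: [-3.141, -0.0, -3.105]
wrist_force: [-0.4, -0.7, 0.1]
opening: 70.0
gripper_force: 0.0
clock: 7.48
position: [453.1, 206.3, 40.9]
eef_rot: [3.142, 0.0, -3.105]
wrist_force: [0.2, 0.1, -0.1]
opening: 70.4
gripper_force: 0.0
[453.1 206.3  40.9] 70.35009851184742 18.700000000000003
scene [(-50, 40), (-45, 14), (-40, 35), (-35, 4), (-30, -1), (-25, 17), (-20, 19), (-15, 25), (-10, 51), (-5, 54), (0, 57), (5, 54), (10, 50), (15, 44), (20, 41), (35, 33), (40, 37), (45, 14), (55, 0), (60, 0)]
top []
```

```bash
c="python3 -m crank"
$c '[[[0,0,0,0,0,0.2,0.7],[0,0,0,0,0,0.2,0.62],[0,0,0,0,0,0.2,0.56],[0,0,0,0,0,0.2,0.52],[0,0,0,0,0,0.2,0.48]]]'
$c '[[[0,0,0,0,0,0,0.45],[0,0,0,0,0,0,0.45],[0,0,0,0,0,0,0.45],[0,0,0,0,0,0,0.45],[0,0,0,0,0,0,0.45]]]'
```

```text
clock: 8.2
position: [455.4, 212.4, 41.4]
eef_rot: [3.134, 0.006, -3.102]
wrist_force: [-4.1, 12.3, 20.5]
opening: 47.4
gripper_force: 63.4
clock: 8.82
position: [455.3, 212.4, 41.4]
eef_rot: [3.134, 0.006, -3.102]
wrist_force: [-4.0, 13.3, 20.8]
opening: 47.4
gripper_force: 63.4
```

```bash
c="python3 -m crank"
$c '[[[0,0,0,0,0.2,-0.5,0.4],[0,0,0,0,0.2,-1,0.3],[0,0,0,0,0.2,-2,0.3],[0,0,0,0,0,-3.5,0.3],[0,0,0,0,0,-5,0.3]]]'
$c '[[[0,0,0,0,0,-2,0.3],[0,0,0,0,0,-4,0.3],[0,0,0,0,0,-6,0.3],[0,0,0,0,0,-7,0.3],[0,0,0,0,0,-7,0.3]]]'
python3 -c "
from h import *
S=snap('scene','b4.png');W=S['pixels'][60:200,230:400]
cv2.imwrite('pics/b4c.png',cv2.resize(W[...,::-1],None,fx=4,fy=4,interpolation=2))"
```

```text
clock: 9.45
position: [453.2, 205.8, 89.9]
eef_rot: [-3.141, 0.0, -3.106]
wrist_force: [0.0, 0.4, -1.4]
opening: 47.3
gripper_force: 61.7
clock: 10.07
position: [453.5, 206.5, 159.6]
eef_rot: [3.141, 0.001, -3.105]
wrist_force: [0.2, 0.0, -0.9]
opening: 46.7
gripper_force: 61.7
```

View pics/b4c.png

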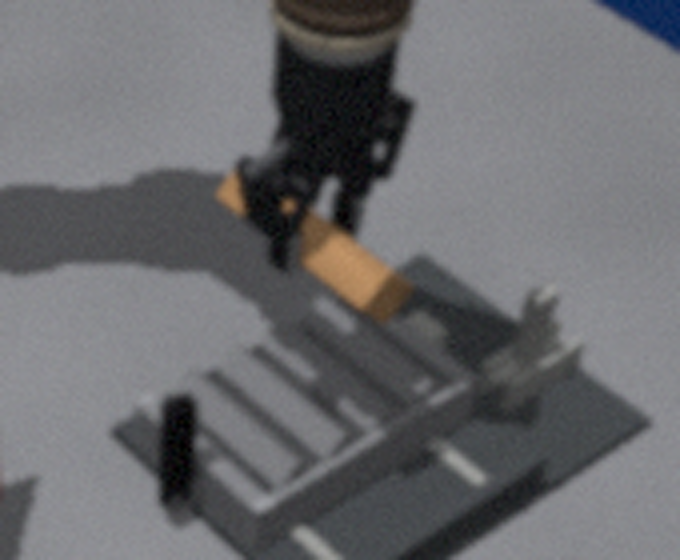

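The batten is held (crop 340,260). I work out its hang relative to the TCP and the move to the mat.

Run:
```python
from h import *
o=robot.observe();p=o['position']
for n in('scene','top'):
    S=snap(n);X=cloud(S);px=S['pixels'].astype(int)
    m=(px[...,0]-px[...,2]>35)&(abs(X[...,0]-455)<120)&(abs(X[...,1]-207)<60)&(X[...,2]>110)
    Q=X[m]-p; print(n,m.sum(),np.percentile(Q,[1,99],axis=0).round(1))
    for x0 in (-55,-30,30,55):
        q=Q[abs(Q[:,0]-x0)<10]; print(x0,[(int(y),int(np.median(q[abs(q[:,1]-y)<2,2]))) for y in range(-32,33,4) if (abs(q[:,1]-y)<2).sum()>1])
delta(615,-5,160,175.75)
```

```text
scene 397 [[-71.5 -31.7  28.5]
 [ 74.5  23.4  91.3]]
-55 [(-28, 44), (-24, 44), (-20, 46)]
-30 []
30 [(-24, 43), (-20, 45), (-16, 50), (-12, 54), (-8, 59), (-4, 61), (0, 61)]
55 [(-24, 43), (-20, 46), (-16, 49), (-12, 53), (-8, 55), (-4, 60), (0, 61)]
top 528 [[-75.7 -36.4  41.1]
 [ 70.6   9.8 167.8]]
-55 [(-28, 43), (-24, 46), (-20, 49), (-16, 53), (-12, 57), (-8, 59), (-4, 61)]
-30 [(-28, 161), (-24, 44), (-20, 47), (-16, 51), (-12, 55), (-8, 59), (-4, 61), (0, 58), (4, 55)]
30 [(-24, 43), (-20, 45), (-16, 50), (-12, 53)]
55 [(-24, 42), (-20, 45), (-16, 50), (-12, 52), (-8, 57), (-4, 60), (0, 59), (4, 57), (8, 53)]
turn [-0.04 -0.06  6.34] shift [-15.46 -21.68  -0.19] t 10.225
```

```bash
c="python3 -m crank"
$c '[[[0,0,0,-1,-1.4,0,0.3],[0,0,0,-3.2,-4.2,0,0.3],[0,0,0,-5.5,-7.5,0,0.3],[0,0,0,-8,-11,0,0.3],[0,0,0,-10,-14,0,0.3]]]'
$c '[[[0,0,2,-2.5,-3.5,0,0.3],[0,0,4,-4.5,-6.3,2,0.3],[0,0,6.3,-5.5,-7.7,5,0.3],[0,0,6.3,-5.5,-7.8,8,0.3],[0,0,6.3,-5.5,-7.8,10,0.3]]]'
python3 -c "
from h import *
delta(616,-6,0,175.75)"
```

```text
clock: 10.85
position: [558.5, 68.4, 157.9]
eef_rot: [-3.141, -0.001, -3.106]
wrist_force: [-0.3, 0.1, -1.2]
opening: 47.0
gripper_force: 61.7
clock: 11.48
position: [614.6, -6.4, 56.1]
eef_rot: [-3.141, -0.003, 3.067]
wrist_force: [0.3, 0.4, -0.9]
opening: 47.0
gripper_force: 61.8
turn [-0.04 -0.19 -0.  ] shift [-0.16  0.05  5.61] t 11.475
```

```bash
c="python3 -m crank"
$c '[[[0,0,0,-0.1,0,1.5,0.3],[0,0,0,-0.1,0,3,0.3],[0,0,0,-0.1,0,4.5,0.3],[0,0,0,-0.1,0,5.4,0.3],[0,0,0,-0.1,0,5.4,0.3]]]'
$c '[[[0,0,0,0,0,0.2,0.3],[0,0,0,0,0,0.4,0.3],[0,0,0,0,0,0.6,0.3],[0,0,0,0,0,0.8,0.3],[0,0,0,0,0,0.8,0.3]]]'
```

```text
clock: 12.1
position: [616.5, -6.0, 4.2]
eef_rot: [-3.141, -0.001, 3.068]
wrist_force: [-0.3, -0.4, -0.7]
opening: 47.3
gripper_force: 61.8
clock: 12.72
position: [616.8, -6.0, -3.4]
eef_rot: [-3.142, -0.0, 3.068]
wrist_force: [-0.7, 0.2, -1.1]
opening: 47.1
gripper_force: 61.8
```

```bash
c="python3 -m crank"
$c '[[[0,0,0,0,0,0.2,0.3],[0,0,0,0,0,0.4,0.3],[0,0,0,0,0,0.6,0.3],[0,0,0,0,0,0.6,0.3],[0,0,0,0,0,0.6,0.3]]]'
$c '[[[0,0,0,0,0,0,0.55],[0,0,0,0,0,0,0.58],[0,0,0,0,0,0,0.61],[0,0,0,0,0,0,0.66],[0,0,0,0,0,0,0.72]]]'
$c '[[[0,0,0,0,0,0,0.8],[0,0,0,0,0,0,0.85],[0,0,0,0,0,-3,0.85],[0,0,0,0,0,-7,0.85],[0,0,0,0,0,-11,0.85]]]'
python3 - <<'E'
from h import *
for n in('scene','top'):
    S=snap(n,n+'5.png');X=cloud(S);px=S['pixels'].astype(int)
    m=(px[...,0]-px[...,2]>35)&(abs(X[...,0]-615)<110)&(abs(X[...,1]+5)<60)&(X[...,2]>5)
    Q=X[m]; print(n,m.sum(),np.percentile(Q,[1,50,99],axis=0).round(1)); t=Q[Q[:,2]>np.percentile(Q[:,2],60)-5]; print(cv2.minAreaRect(t[:,:2].astype(np.float32)))
    if n=='scene': cv2.imwrite('pics/b5c.png',cv2.resize(S['pixels'][170:300,220:380,::-1],None,fx=4,fy=4,interpolation=2))
E
```

```text
clock: 13.35
position: [616.9, -6.0, -9.2]
eef_rot: [3.142, 0.0, 3.068]
wrist_force: [0.0, -0.0, -1.9]
opening: 47.4
gripper_force: 61.8
clock: 13.98
position: [617.0, -6.1, -9.1]
eef_rot: [-3.142, 0.0, 3.068]
wrist_force: [0.5, -1.0, -0.6]
opening: 61.7
gripper_force: 0.1
clock: 14.6
position: [616.7, -5.9, 101.9]
eef_rot: [3.142, -0.0, 3.068]
wrist_force: [0.9, 0.5, -0.8]
opening: 72.7
gripper_force: 0.0
scene 899 [[541.8 -47.9   8.8]
 [625.1 -27.4  34. ]
 [689.2  -1.8  39. ]]
((599.056396484375, -28.24209976196289), (53.736328125, 180.17144775390625), 86.25558471679688)
top 39 [[528.8 -51.9 557.6]
 [558.2 -50.7 568.9]
 [575.9 -45.6 589.1]]
((552.0452880859375, -49.83428192138672), (2.8025121688842773, 48.09352493286133), 83.0152816772461)
```

View pics/b5c.png

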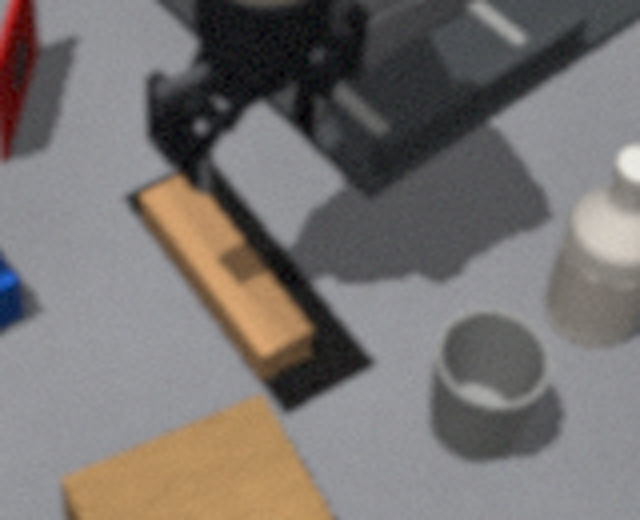

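The batten lies flat on the mat but about 20 mm off to -y (crop 230,275). I re-grip and shift it.

```bash
c="python3 -m crank"
$c '[[[0,0,0,0,-1.2,0,0.87],[0,0,0,0,-2.1,3,0.87],[0,0,0,0,-2.1,6,0.87],[0,0,0,0,-2.1,9,0.87],[0,0,0,0,-2.1,11,0.87]]]'
$c '[[[0,0,0,0,0,0.3,0.87],[0,0,0,0,0,0.3,0.6],[0,0,0,0,0,0.3,0.5],[0,0,0,0,0,0.3,0.35],[0,0,0,0,0,0.3,0.35]]]'
$c '[[[0,0,0,0,0,-0.5,0.35],[0,0,0,0,0.7,-0.8,0.35],[0,0,0,0,1.5,-0.8,0.35],[0,0,0,0,2.1,-0.6,0.35],[0,0,0,0,2.1,0.2,0.35]]]'
$c '[[[0,0,0,0,0,0,0.6],[0,0,0,0,0,0,0.8],[0,0,0,0,0,-3,0.85],[0,0,0,0,0,-8,0.85],[0,0,0,0,0,-13,0.85]]]'
python3 - <<'E'
from h import *
for n in('scene',):
    S=snap(n);X=cloud(S);px=S['pixels'].astype(int)
    m=(px[...,0]-px[...,2]>35)&(abs(X[...,0]-615)<110)&(abs(X[...,1]+5)<60)&(X[...,2]>5)&(X[...,2]<60)
    Q=X[m]; print(n,m.sum(),np.percentile(Q,[1,50,99],axis=0).round(1)); t=Q[Q[:,2]>np.percentile(Q[:,2],60)-5]; print(cv2.minAreaRect(t[:,:2].astype(np.float32)))
E
```

```text
clock: 15.32
position: [613.2, -28.1, -12.2]
eef_rot: [-3.141, -0.004, 3.067]
wrist_force: [0.2, 0.6, 0.6]
opening: 74.2
gripper_force: 0.0
clock: 15.95
position: [616.2, -26.8, -11.0]
eef_rot: [3.141, 0.002, 3.068]
wrist_force: [-0.5, 0.0, 6.1]
opening: 38.7
gripper_force: 61.8
clock: 16.58
position: [617.9, -4.1, -12.5]
eef_rot: [3.14, 0.002, 3.07]
wrist_force: [-19.2, -0.1, 70.7]
opening: 38.5
gripper_force: 72.6
clock: 17.2
position: [616.5, -6.2, 116.6]
eef_rot: [-3.141, -0.001, 3.068]
wrist_force: [1.6, 0.3, -0.1]
opening: 72.6
gripper_force: 0.0
scene 925 [[543.3 -29.8   8.5]
 [626.2 -11.2  33.9]
 [690.8  16.1  38. ]]
((615.7145385742188, -5.1600494384765625), (41.92281723022461, 150.9730987548828), 86.28196716308594)
```

```bash
python3 -c "
from h import *
delta(487,-163,150,179)"
```

```text
turn [ 0.05  0.48 -3.26] shift [ 12.11 -16.6   -2.75] t 17.25
```

```bash
c="python3 -m crank"
$c '[[[0,0,-0.5,1.5,-2,-1,0.35],[0,0,-1,4.5,-6,-2.5,0.35],[0,0.2,-2,8,-11,-2.7,0.35],[0,0.3,-3.2,11,-15,-2.7,0.35],[0,0.3,-3.2,12.1,-16.6,-2.7,0.35]]]'
cat > carr.py <<'E'
from h import *
from scipy.optimize import least_squares
def model(X,Y):  # height above table in the carriage frame
    d=np.minimum.reduce([abs(Y-y) for y in (-66,-22,22,66)]); z=np.where(abs(Y)<82.5,np.maximum(20,np.where(d<16.5,71.5-d,20)),55.)
    return z
out=[]
for n in('scene','top'):
    S=snap(n);X=cloud(S).reshape(-1,3); X=X[np.isfinite(X).all(1)]
    Q=X[(abs(X[:,0]-452)<95)&(abs(X[:,1]-212)<135)&(X[:,2]>57)&(X[:,2]<78)]
    def loc(p,Q): 
        c,s=np.cos(p[2]),np.sin(p[2]); d=Q[:,:2]-p[:2]; return d@[c,s],d@[-s,c]
    def f(p):
        a,b=loc(p,Q); d=np.minimum.reduce([abs(b-y) for y in (-66,-22,22,66)]); return (71.5-d-Q[:,2])
    r=least_squares(f,[452,212,.037],loss='soft_l1',f_scale=2,x_scale=[1,1,.01])
    # x-extent from wall tops
    P=X[(abs(X[:,0]-452)<95)&(abs(X[:,1]-212)<120)&(X[:,2]>40)&(X[:,2]<62)]; a,b=loc(r.x,P); a=a[abs(b)<100]
    xs=np.percentile(a,[0.5,99.5]); h=np.histogram(a,bins=np.arange(-90,91,5))[0]
    post=X[(abs(X[:,0]-457)<25)&(abs(X[:,1]-86)<30)&(X[:,2]>112)&(X[:,2]<128)]
    print(n,len(Q),r.x[1],'yaw',np.degrees(r.x[2]),'cost',r.cost/len(Q),'xext',xs,'xc',452+xs.mean(),'post',np.percentile(post,[2,98],axis=0).mean(0) if len(post) else 0)
    print(h)
E
python3 carr.py; python3 -c "
from h import *
delta(487,-163,55,179)"
```

```text
clock: 17.88
position: [480.5, -165.8, 142.3]
eef_rot: [-3.141, -0.007, 3.119]
wrist_force: [1.5, -0.1, 0.1]
opening: 29.9
gripper_force: 0.0
scene 1187 228.51865628578847 yaw 2.047989481161302 cost 6.165577942982364 xext [-500.57467891 -361.23458954] xc 21.09536577409267 post [463.53268966  85.83539688 117.49249887]
[0 0 0 0 0 0 0 0 0 0 0 0 0 0 0 0 0 0 0 0 0 0 0 0 0 0 0 0 0 0 0 0 0 0 0 0]
top 1707 208.30886275983096 yaw 2.018701409617535 cost 2.3437366050424675 xext [ 43.74305216 181.49403325] xc 564.6185427064203 post [460.50865091  86.51324585 117.87112324]
[  0   0   0   0   0   0   0   0   0   0   0   0   0   0   0   0   0   0
   0   0   0   0   0   0   0   0  43 130  84  59  56  54  57  57  57  59]
turn [-0.01 -0.37 -0.27] shift [-0.56  0.2   8.74] t 17.975
```

```bash
sed -i 's/return (71.5-d-Q\[:,2\])/return np.append(71.5-d-Q[:,2],50*(p[0]-452))/' carr.py; python3 carr.py; python3 -c "
from h import *
delta(487,-163,55,179)"
```

```text
scene 1183 212.87093953119438 yaw 1.890493003249598 cost 5.8749774714972745 xext [-63.86316553  75.73808004] xc 457.93745725440584 post [462.7637652   86.21763001 117.78385786]
[  0   0   0   0   1  37  57  43  42  34  38  39  32  49  45  48  43  48
  43  52  49  54  48  46  54  45  57  52  53  48  55  95 190  37   0   0]
top 1712 212.15187415002947 yaw 1.9780808023508532 cost 2.419950932349758 xext [-65.47175464  72.23174608] xc 455.37999571663545 post [460.44565359  86.50133502 118.24133641]
[  0   0   0   0  27 126  93  52  55  63  60  59  56  57  54  53  59  60
  56  60  56  52  56  56  53  53  56  56  63  52  67 102  62   0   0   0]
turn [ 0.04 -0.3  -0.01] shift [-0.3  -0.1   8.75] t 18.075
```

```bash
c="python3 -m crank"
$c '[[[0,-0.3,0,-0.3,-0.1,2,0.35],[0,-0.3,0,-0.3,-0.1,4.5,0.35],[0,-0.3,0,-0.3,-0.1,6.5,0.35],[0,-0.3,0,-0.3,-0.1,8,0.35],[0,-0.3,0,-0.3,-0.1,8.7,0.35]]]'
python3 -c "
from h import *
delta(487,-163,55,179)
S=snap('scene','p1.png');W=S['pixels'][150:300,110:280]
cv2.imwrite('pics/p1c.png',cv2.resize(W[...,::-1],None,fx=4,fy=4,interpolation=2))"
```

```text
clock: 18.7
position: [486.8, -162.7, 54.8]
eef_rot: [3.141, -0.001, 3.125]
wrist_force: [-0.1, 0.4, 0.1]
opening: 30.0
gripper_force: 0.0
turn [ 0.03 -0.05  0.07] shift [-0.02 -0.03 -0.02] t 18.7
```

View pics/p1c.png

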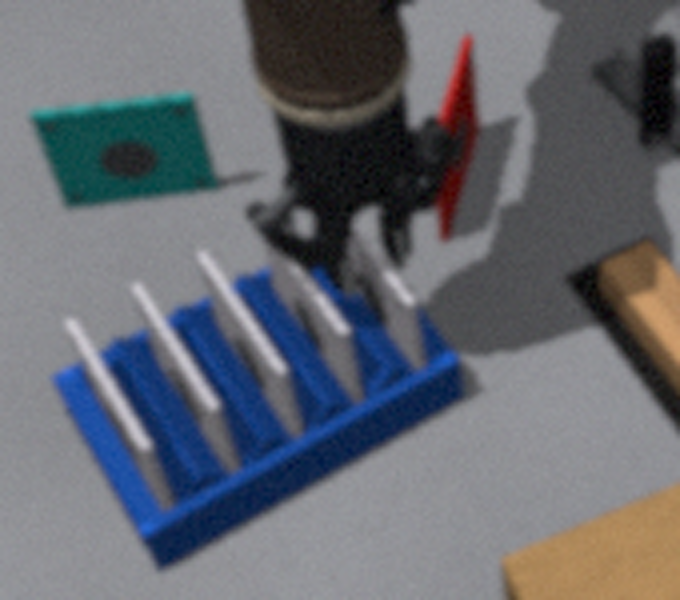

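The fingers straddle the end plate at crop 375,255. I close and lift.

```bash
c="python3 -m crank"
$c '[[[0,0,0,0,0,0,0.2],[0,0,0,0,0,0,0],[0,0,0,0,0,0,0],[0,0,0,0,0,0,0],[0,0,0,0,0,-0.2,0]]]'
$c '[[[0,0,0,0,0,-1,0],[0,0,0,0,0,-2.5,0],[0,0,0,0,0,-4.5,0],[0,0,0,0,0,-7,0],[0,0,0,0,0,-9.5,0]]]'
$c '[[[0,0,0,0,0,-2,0],[0,0,0,0,0,-3.5,0],[0,0,0,0,0,-4.5,0],[0,0,0,0,0,-4.5,0],[0,0,0,0,0,-4.5,0]]]'
cat > held.py <<'E'
from fit import *
o=robot.observe();p=o['position']; print('tcp',p.round(1),'open',o['opening'])
for n in('scene','top'):
    S=snap(n);X=cloud(S).reshape(-1,3);px=S['pixels'].astype(int).sum(2).ravel()
    Q=X[(abs(X[:,0]-p[0])<80)&(abs(X[:,1]-p[1])<16)&(X[:,2]<p[2]+60)&(X[:,2]>p[2]-65)&(abs(X[:,0]-p[0])>16)]
    if len(Q)<30: print(n,'few');continue
    A=np.c_[Q[:,0]-p[0],np.ones(len(Q)),Q[:,2]-p[2]]; c=np.linalg.lstsq(A,Q[:,1]-p[1],rcond=None)[0]
    res=abs(A@c-(Q[:,1]-p[1])); k=res<5; c=np.linalg.lstsq(A[k],(Q[:,1]-p[1])[k],rcond=None)[0]
    L=Q[k][Q[k][:,2]<p[2]+20]
    print(n,len(Q),'y0',c[1].round(1),'yaw',np.degrees(c[0]).round(2),'roll',np.degrees(c[2]).round(2),'z',(np.percentile(Q[k][:,2],[1,99])-p[2]).round(1),'x',(np.percentile(L[:,0] if len(L)>40 else Q[k][:,0],[1.5,98.5]).mean()-p[0]).round(1))
E
python3 held.py
python3 -c "
from h import *
delta(460,124.5,195,181.95)"
```

```text
clock: 19.38
position: [486.4, -163.7, 57.8]
eef_rot: [3.141, -0.0, 3.124]
wrist_force: [-0.4, 0.0, -1.9]
opening: 4.9
gripper_force: 59.2
clock: 20.0
position: [486.5, -163.8, 154.5]
eef_rot: [-3.142, 0.001, 3.124]
wrist_force: [0.2, 0.0, -1.0]
opening: 4.8
gripper_force: 59.2
clock: 20.62
position: [486.2, -163.6, 197.2]
eef_rot: [3.141, -0.001, 3.124]
wrist_force: [-0.1, -0.6, -1.3]
opening: 5.1
gripper_force: 59.2
tcp [ 486.2 -163.6  197.2] open 5.050162483566053
scene 347 y0 -2.8 yaw -0.23 roll 0.31 z [-45.5  54.2] x 2.8
top 195 y0 1.5 yaw -0.73 roll -1.13 z [-47.5  54.4] x -0.8
turn [ 0.02 -0.08 -2.96] shift [ 3.12 28.76  0.22] t 20.725
```

```bash
c="python3 -m crank"
$c '[[[0,0,0,0.1,0.7,0,0],[0,0,0,0.3,2.5,0,0],[0,0,0,0.6,5.3,0,0],[0,0,0,0.9,8.5,0,0],[0,0,0,1.3,12,0,0]]]'
$c '[[[0,0,-0.5,0.4,3.5,0,0],[0,0,-1,0.8,7,0,0],[0,0,-1.5,1.2,10.5,0,0],[0,0,-2,1.5,13.5,0,0],[0,0,-2.5,1.7,15.7,0,0]]]'
$c '[[[0,0,-0.4,0.1,0.8,0,0],[0,0,-0.4,0.1,1.1,0,0],[0,0,-0.4,0.1,1.1,1,0],[0,0,-0.4,0.1,1.1,2,0],[0,0,-0.4,0.1,1.1,2,0]]]'
python3 held.py; python3 carr.py
python3 -c "
from h import *
delta(460,124.5,66,181.95)"
```

```text
clock: 21.35
position: [475.4, -42.2, 197.6]
eef_rot: [3.141, -0.0, 3.124]
wrist_force: [0.3, 0.9, -2.3]
opening: 5.1
gripper_force: 59.2
clock: 21.98
position: [460.8, 115.7, 197.6]
eef_rot: [3.141, -0.0, -3.114]
wrist_force: [1.3, -0.2, -2.1]
opening: 4.9
gripper_force: 59.1
clock: 22.6
position: [459.4, 123.9, 176.6]
eef_rot: [-3.141, -0.002, -3.11]
wrist_force: [0.4, -0.0, -1.9]
opening: 4.7
gripper_force: 59.2
tcp [459.4 123.9 176.6] open 4.736935860717235
scene 554 y0 -3.1 yaw 2.15 roll -0.11 z [-44.6  54.5] x 2.2
top few
scene 1008 212.82868664570933 yaw 1.725206051799263 cost 6.375698288716051 xext [-64.08135188  75.62955704] xc 457.77410257893234 post [463.22187608  86.13441295 116.57520975]
[  0   0   0   0   2  21  43  31  23  17  21  24  41  34  43  36  42  47
  38  51  50  51  45  52  49  57  57  43  51  53  54 106 196  30   0   0]
top 3 135.1372212406947 yaw -246.64129995071053 cost 6.140328587534 xext [-57.28889802 195.2196337 ] xc 520.9653678418707 post [460.24002653  83.36833063 119.15347813]
[ 0  0  0  0  0  0  3 11  6  0  0  0  0  0  0  0  0  0  0  0  0  0  0  0
  0  0  0  0  0  0  0  0  0  0  0  0]
turn [ 0.01  0.02 -0.08] shift [ 0.05 -0.02 11.2 ] t 22.8
```

```bash
c="python3 -m crank"
$c '[[[0,0,-0.1,0,0.05,1.5,0],[0,0,-0.1,0,0.05,3.5,0],[0,0,-0.1,0,0.05,5.5,0],[0,0,-0.1,0,0.05,7.5,0],[0,0,-0.1,0,0.05,9,0]]]'
$c '[[[0,0,0,0,0,0.6,0],[0,0,0,0,0,1,0],[0,0,0,0,0,1.4,0],[0,0,0,0,0,1.7,0],[0,0,0,0,0,1.8,0]]]'
```

```text
clock: 23.42
position: [459.6, 125.1, 86.3]
eef_rot: [-3.141, -0.001, -3.107]
wrist_force: [0.7, 0.1, -1.7]
opening: 5.0
gripper_force: 59.3
clock: 24.05
position: [460.2, 125.3, 69.8]
eef_rot: [3.141, 0.0, -3.107]
wrist_force: [-0.1, -0.3, -1.4]
opening: 4.8
gripper_force: 59.2
```

```bash
c="python3 -m crank"
$c '[[[0,0,0,0,0,0.1,0],[0,0,0,0,0,0.2,0],[0,0,0,0,0,0.3,0],[0,0,0,0,0,0.4,0],[0,0,0,0,0,0.4,0]]]'
```

```text
clock: 24.68
position: [460.4, 125.4, 66.4]
eef_rot: [3.141, 0.001, -3.107]
wrist_force: [-3.3, 0.6, 6.8]
opening: 5.1
gripper_force: 60.5
```

```bash
c="python3 -m crank"
$c '[[[0,0,0,0,0,0,0.2],[0,0,0,0,0,0,0.3],[0,0,0,0,0,-2,0.3],[0,0,0,0,0,-6,0.3],[0,0,0,0,0,-10,0.3]]]'
$c '[[[0,0,0,0.3,-5,-0.5,0.35],[0,0,0,0.8,-10,-0.5,0.35],[0,0,0,-1.2,-16,-0.5,0.35],[0,0,0,-1.4,-22,-0.5,0.35],[0,0,0,-1.4,-27,-0.5,0.35]]]'
cat > placed.py <<'E'
from fit import *
for n in('scene','top'):
    S=snap(n);X=cloud(S)
    for g in plates(X,340,600,90,340,80):
        if len(g)<60 or np.ptp(g[:,0])<60: continue
        sl=np.polyfit(g[:,0],g[:,1],1);x=np.percentile(g[:,0],[1,99]).mean()
        t=np.polyfit(g[:,2],g[:,1]-np.polyval(sl,g[:,0]),1)[0]
        print(n,len(g),'x',x.round(1),'y',np.polyval(sl,x).round(1),'yaw',np.degrees(sl[0]).round(1),'lean',np.degrees(t).round(1),'top',np.percentile(g[:,2],[90,97]).round(1))
E
python3 placed.py
python3 -c "
from h import *
delta(484,-206.8,150,179)"
```

```text
clock: 25.3
position: [459.9, 125.2, 166.8]
eef_rot: [-3.141, -0.001, -3.107]
wrist_force: [0.9, -0.3, -0.5]
opening: 25.6
gripper_force: 0.0
clock: 25.92
position: [483.6, -146.7, 170.9]
eef_rot: [-3.141, 0.0, -3.108]
wrist_force: [0.9, 0.6, 0.2]
opening: 30.2
gripper_force: 0.0
scene 336 x 461.6 y 123.5 yaw 2.2 lean 3.1 top [119.1 120.1]
top 146 x 459.6 y 122.8 yaw 2.3 lean 4.8 top [120.4 121.7]
turn [-0.16  0.02  2.5 ] shift [ 0.03 -5.61  2.11] t 26.025
```

```bash
c="python3 -m crank"
$c '[[[0,0,1,0,-2,0,0.35],[0,0,2,0,-4.5,1,0.35],[0,0,2.9,0,-5.6,2,0.35],[0,0,2.9,0,-5.6,2.1,0.35],[0,0,2.9,0,-5.6,2.1,0.35]]]'
python3 -c "
from h import *
delta(484,-206.8,55,179)"
```

```text
clock: 26.65
position: [485.6, -198.9, 149.7]
eef_rot: [3.141, -0.0, 3.127]
wrist_force: [-0.2, 0.3, 0.3]
opening: 29.9
gripper_force: 0.0
turn [ 0.05 -0.02  0.18] shift [ 0.15 -0.8   9.47] t 26.65
```

```bash
c="python3 -m crank"
$c '[[[0,0,0.1,0.15,-0.8,0,0.35],[0,0,0.1,0.15,-0.8,2,0.35],[0,0,0.1,0.15,-0.8,4.5,0.35],[0,0,0.1,0.15,-0.8,7,0.35],[0,0,0.1,0.15,-0.8,8.5,0.35]]]'
$c '[[[0,0,0,0,0,0.7,0.35],[0,0,0,0,0,0.95,0.35],[0,0,0,0,0,0.95,0.2],[0,0,0,0,0,0.95,0],[0,0,0,0,0,0.95,0]]]'
$c '[[[0,0,0,0,0,0,0],[0,0,0,0,0,-0.5,0],[0,0,0,0,0,-1.5,0],[0,0,0,0,0,-3.5,0],[0,0,0,0,0,-6,0]]]'
$c '[[[0,0,0,0,0,-2.5,0],[0,0,0,0,0,-5,0],[0,0,0,0,0,-7,0],[0,0,0,0,0,-8,0],[0,0,0,0,0,-8,0]]]'
python3 held.py
python3 -c "
from h import *
delta(458.5,168.5,195,181.95)"
```

```text
clock: 27.28
position: [483.6, -207.9, 64.0]
eef_rot: [3.141, -0.001, 3.124]
wrist_force: [-0.4, -0.4, -0.7]
opening: 29.8
gripper_force: 0.0
clock: 27.9
position: [484.4, -207.9, 55.9]
eef_rot: [3.141, 0.001, 3.124]
wrist_force: [-0.1, 1.3, 5.0]
opening: 5.5
gripper_force: 60.0
clock: 28.52
position: [483.4, -208.1, 116.1]
eef_rot: [3.141, -0.001, 3.124]
wrist_force: [0.3, 0.5, -2.0]
opening: 5.2
gripper_force: 58.8
clock: 29.15
position: [484.1, -208.2, 195.8]
eef_rot: [-3.141, 0.001, 3.124]
wrist_force: [0.6, -0.9, -1.3]
opening: 5.0
gripper_force: 58.9
tcp [ 484.1 -208.2  195.8] open 5.028750556582504
scene 299 y0 -2.7 yaw -0.02 roll 0.17 z [-44.5  54.9] x -0.3
top 284 y0 1.8 yaw -0.69 roll -1.35 z [-45.1  54.6] x -4.5
turn [ 0.03 -0.05 -2.96] shift [ 3.150e+00  3.759e+01 -2.000e-02] t 29.25
```

```bash
c="python3 -m crank"
$c '[[[0,0,0,0.1,0.7,0,0],[0,0,0,0.2,2.5,0,0],[0,0,0,0.4,5.5,0,0],[0,0,0,0.7,9,0,0],[0,0,0,1,13,0,0]]]'
$c '[[[0,0,0,0.3,4,0,0],[0,0,0,0.6,8,0,0],[0,0,0,0.9,12,0,0],[0,0,0,1.2,16,0,0],[0,0,0,1.4,19.5,0,0]]]'
$c '[[[0,0,-1,0.3,2.7,0,0],[0,0,-2,0.45,4.4,0,0],[0,0,-3,0.55,5.1,0,0],[0,0,-3,0.55,5.1,1,0],[0,0,-3,0.55,5.1,2,0]]]'
python3 -c "
from h import *
delta(460.5,169,70,181.95)"; python3 held.py
```

```text
clock: 29.88
position: [475.6, -76.6, 194.8]
eef_rot: [3.141, -0.001, 3.123]
wrist_force: [1.0, 0.7, -1.8]
opening: 4.8
gripper_force: 58.9
clock: 30.5
position: [464.7, 119.2, 194.8]
eef_rot: [3.142, -0.001, 3.125]
wrist_force: [0.4, -0.9, -1.6]
opening: 4.8
gripper_force: 58.8
clock: 31.12
position: [461.0, 167.1, 174.5]
eef_rot: [-3.141, -0.0, -3.109]
wrist_force: [-0.5, 0.3, -1.4]
opening: 4.9
gripper_force: 58.9
turn [-0.03 -0.01 -0.06] shift [ 0.04  0.19 10.45] t 31.125
tcp [461.  167.1 174.5] open 4.850015295142459
scene 554 y0 -3.1 yaw 2.19 roll -0.01 z [-45.3  54.7] x -0.7
top few
```

```bash
c="python3 -m crank"
$c '[[[0,0,0,0.05,0.17,1.5,0],[0,0,0,0.05,0.17,3.5,0],[0,0,0,0.05,0.17,5.5,0],[0,0,0,0.05,0.17,7.5,0],[0,0,0,0.05,0.17,9,0]]]'
$c '[[[0,0,0,0,0,0.5,0],[0,0,0,0,0,1,0],[0,0,0,0,0,1.3,0],[0,0,0,0,0,1.5,0],[0,0,0,0,0,1.5,0]]]'
$c '[[[0,0,0,0,0,0.1,0],[0,0,0,0,0,0.2,0],[0,0,0,0,0,0.3,0],[0,0,0,0,0,0.35,0],[0,0,0,0,0,0.35,0]]]'
```

```text
clock: 31.85
position: [460.1, 169.8, 84.0]
eef_rot: [-3.141, -0.001, -3.107]
wrist_force: [-0.3, -0.6, -1.7]
opening: 5.2
gripper_force: 58.9
clock: 32.48
position: [460.5, 170.2, 70.5]
eef_rot: [3.141, 0.0, -3.107]
wrist_force: [0.1, 0.5, -0.9]
opening: 4.9
gripper_force: 58.9
clock: 33.1
position: [460.4, 170.1, 66.8]
eef_rot: [3.141, -0.0, -3.107]
wrist_force: [-0.3, -0.8, -1.6]
opening: 5.0
gripper_force: 58.9
```

```bash
c="python3 -m crank"
$c '[[[0,0,0,0,0,0.15,0],[0,0,0,0,0,0.15,0.25],[0,0,0,0,0,0.15,0.3],[0,0,0,0,0,-3,0.3],[0,0,0,0,0,-8,0.3]]]'
$c '[[[0,0,0,0,-3,-2,0.35],[0,0,0,-0.2,-8,-2,0.35],[0,0,0,-0.5,-14,-2,0.35],[0,0,0,-0.7,-20,-2,0.35],[0,0,0,-0.8,-26,-2,0.35]]]'
$c '[[[0,0,1,-0.2,-5.5,0,0.35],[0,0,2,-0.3,-10.5,0,0.35],[0,0,2.9,-0.4,-14.3,1,0.35],[0,0,2.9,-0.4,-16.1,1.5,0.35],[0,0,2.9,-0.4,-16.1,1.5,0.35]]]'
$c '[[[0,0,0,0,0,0,0.35],[0,0,0,0,0,0,0.35]]]'
python3 placed.py
python3 -c "
from h import *
delta(486,-250.9,54.5,179)"
```

```text
clock: 33.72
position: [459.3, 169.6, 146.6]
eef_rot: [-3.14, -0.003, -3.107]
wrist_force: [1.0, 0.8, 0.0]
opening: 25.6
gripper_force: 0.0
clock: 34.35
position: [477.5, -91.3, 167.0]
eef_rot: [3.141, 0.001, -3.106]
wrist_force: [1.2, -0.4, 0.2]
opening: 29.5
gripper_force: 0.0
clock: 34.98
position: [486.5, -250.5, 151.3]
eef_rot: [3.141, -0.001, 3.124]
wrist_force: [0.2, 1.0, 0.4]
opening: 29.9
gripper_force: 0.0
clock: 35.22
position: [487.5, -248.5, 152.1]
eef_rot: [3.141, 0.0, 3.128]
wrist_force: [1.0, -0.0, -0.5]
opening: 30.2
gripper_force: 0.0
scene 330 x 462.5 y 122.8 yaw 2.1 lean 2.4 top [119.5 120.6]
scene 336 x 460.2 y 167.3 yaw 1.9 lean 2.4 top [119.  121.1]
top 147 x 459.6 y 122.7 yaw 2.2 lean 4.9 top [120.6 121.3]
top 163 x 456.5 y 167.5 yaw 1.9 lean 6.2 top [120.7 121.9]
turn [0.03 0.03 0.19] shift [ 0.14 -0.19  9.76] t 35.325
```

Both plates are seated (tops at 120 mm). Now the third one.

```bash
c="python3 -m crank"
$c '[[[0,0,0.1,0.14,-0.15,2,0.35],[0,0,0.1,0.14,-0.15,4.5,0.35],[0,0,0.1,0.14,-0.15,6.8,0.35],[0,0,0.1,0.14,-0.15,8.5,0.35],[0,0,0.1,0.14,-0.15,9.3,0.35]]]'
$c '[[[0,0,0,0,0,0.45,0.35],[0,0,0,0,0,0.45,0.2],[0,0,0,0,0,0.45,0],[0,0,0,0,0,0.45,0],[0,0,0,0,0,0.45,0]]]'
$c '[[[0,0,0,0,0,-0.5,0],[0,0,0,0,0,-1.5,0],[0,0,0,0,0,-3.5,0],[0,0,0,0,0,-6,0],[0,0,0,0,0,-8.5,0]]]'
$c '[[[0,0,0,0,0,-2.5,0],[0,0,0,0,0,-4.5,0],[0,0,0,0,0,-5.5,0],[0,0,0,0,0,-5.5,0],[0,0,0,0,0,-5.5,0]]]'
python3 held.py
python3 -c "
from h import *
delta(457,213,195,181.95)"
```

```text
clock: 35.95
position: [485.4, -251.0, 58.1]
eef_rot: [3.141, -0.001, 3.125]
wrist_force: [-0.1, 0.3, 0.2]
opening: 29.7
gripper_force: 0.0
clock: 36.58
position: [486.1, -251.7, 54.9]
eef_rot: [3.142, 0.001, 3.124]
wrist_force: [-0.5, 2.3, 6.8]
opening: 4.8
gripper_force: 60.2
clock: 37.2
position: [485.4, -251.8, 140.5]
eef_rot: [3.142, -0.0, 3.124]
wrist_force: [-1.1, -0.6, -1.3]
opening: 5.3
gripper_force: 59.0
clock: 37.83
position: [485.1, -251.5, 193.5]
eef_rot: [3.141, -0.001, 3.124]
wrist_force: [-0.1, -0.5, -2.5]
opening: 5.0
gripper_force: 59.0
tcp [ 485.1 -251.5  193.5] open 5.018790945652326
scene 258 y0 -2.8 yaw 0.22 roll 0.37 z [-43.8  56.1] x 5.1
top 353 y0 1.7 yaw -0.77 roll -1.34 z [-43.   56.1] x -2.1
turn [ 0.04 -0.09 -2.96] shift [ 3.63 46.39 -0.12] t 37.925
```

```bash
c="python3 -m crank"
$c '[[[0,0,0,0.1,0.7,0,0],[0,0,0,0.2,2.5,0,0],[0,0,0,0.4,5.5,0,0],[0,0,0,0.7,9,0,0],[0,0,0,1,13,0,0]]]'
$c '[[[0,0,0,0.3,4.2,0,0],[0,0,0,0.6,8.4,0,0],[0,0,0,0.9,12.6,0,0],[0,0,0,1.2,16.8,0,0],[0,0,0,1.6,21,0,0]]]'
$c '[[[0,0,-0.5,0.3,4,0,0],[0,0,-1,0.6,7.5,0,0],[0,0,-2,0.8,10.2,0,0],[0,0,-3,0.95,11.9,0,0],[0,0,-3,1,12.4,0,0]]]'
$c '[[[0,0,0,0,0,1,0],[0,0,0,0,0,2,0],[0,0,0,0,0,2,0]]]'
python3 -c "
from h import *
delta(457,213.5,70,181.95)"; python3 held.py
```

```text
clock: 38.55
position: [477.5, -119.3, 194.3]
eef_rot: [3.141, 0.0, 3.124]
wrist_force: [1.1, 0.2, -1.8]
opening: 5.2
gripper_force: 59.0
clock: 39.17
position: [464.6, 91.2, 194.4]
eef_rot: [3.141, 0.0, 3.125]
wrist_force: [0.5, 0.1, -1.7]
opening: 5.1
gripper_force: 59.0
clock: 39.8
position: [457.2, 213.9, 194.3]
eef_rot: [3.141, -0.0, -3.105]
wrist_force: [-0.7, 0.1, -1.8]
opening: 4.8
gripper_force: 58.9
clock: 40.17
position: [457.2, 211.5, 173.1]
eef_rot: [-3.14, -0.002, -3.108]
wrist_force: [0.1, 0.5, -1.9]
opening: 5.1
gripper_force: 59.1
turn [-0.07 -0.11 -0.05] shift [-0.    0.21 10.31] t 40.175
tcp [457.2 211.5 173.1] open 5.114368289553094
scene 580 y0 -3.1 yaw 2.15 roll -0.22 z [-44.7  55.4] x 0.9
top 210 y0 -3.7 yaw 1.78 roll 0.42 z [-43.4  56.8] x -1.8
```

```bash
c="python3 -m crank"
$c '[[[0,0,0,0,0.17,1.5,0],[0,0,0,0,0.17,3.5,0],[0,0,0,0,0.17,5.5,0],[0,0,0,0,0.17,7.5,0],[0,0,0,0,0.17,9,0]]]'
$c '[[[0,0,0,0,0,0.4,0],[0,0,0,0,0,0.8,0],[0,0,0,0,0,1.2,0],[0,0,0,0,0,1.5,0],[0,0,0,0,0,1.5,0]]]'
$c '[[[0,0,0,0,0,0.1,0],[0,0,0,0,0,0.2,0],[0,0,0,0,0,0.3,0],[0,0,0,0,0,0.4,0],[0,0,0,0,0,0.4,0]]]'
```

```text
clock: 40.9
position: [457.4, 214.4, 83.0]
eef_rot: [-3.141, -0.001, -3.107]
wrist_force: [-0.1, 0.2, -0.7]
opening: 5.0
gripper_force: 59.1
clock: 41.52
position: [457.8, 214.6, 69.3]
eef_rot: [3.141, 0.0, -3.107]
wrist_force: [0.9, -0.2, -1.3]
opening: 5.1
gripper_force: 59.0
clock: 42.15
position: [457.7, 214.6, 65.3]
eef_rot: [3.141, -0.0, -3.107]
wrist_force: [-0.7, 0.4, -2.7]
opening: 5.0
gripper_force: 59.0
```

```bash
c="python3 -m crank"
$c '[[[0,0,0,0,0,0.15,0],[0,0,0,0,0,0.15,0.25],[0,0,0,0,0,0.15,0.3],[0,0,0,0,0,-3,0.3],[0,0,0,0,0,-8,0.3]]]'
$c '[[[0,0,0,0,-3,-2,0.35],[0,0,0,-0.2,-8,-2,0.35],[0,0,0,-0.4,-14,-2,0.35],[0,0,0,-0.5,-20,-2,0.35],[0,0,0,-0.6,-26,-2,0.35]]]'
$c '[[[0,0,0,-0.1,-6,0,0.35],[0,0,0,-0.2,-12,0,0.35],[0,0,1,-0.3,-18,1,0.35],[0,0,2,-0.4,-22.5,1.5,0.35],[0,0,2.9,-0.4,-25,1.5,0.35]]]'
$c '[[[0,0,0,0,0,0,0.35],[0,0,0,0,0,0,0.35],[0,0,0,0,0,0,0.35]]]'
python3 placed.py
python3 -c "
from h import *
delta(484.5,-294.6,54.5,179)"
```

```text
clock: 42.78
position: [456.6, 214.0, 145.0]
eef_rot: [-3.14, -0.003, -3.107]
wrist_force: [1.4, 0.6, 0.1]
opening: 25.5
gripper_force: 0.0
clock: 43.4
position: [472.7, -46.9, 165.5]
eef_rot: [3.141, 0.001, -3.107]
wrist_force: [0.9, 0.4, 0.1]
opening: 29.9
gripper_force: 0.0
clock: 44.02
position: [484.6, -297.2, 149.8]
eef_rot: [-3.141, -0.001, 3.122]
wrist_force: [0.4, -0.3, 0.8]
opening: 30.1
gripper_force: 0.0
clock: 44.4
position: [486.0, -292.9, 150.4]
eef_rot: [3.141, 0.0, 3.128]
wrist_force: [0.2, 0.3, -0.0]
opening: 29.9
gripper_force: 0.0
scene 330 x 462.3 y 122.8 yaw 2.0 lean 2.6 top [119.4 121. ]
scene 331 x 460.2 y 167.7 yaw 2.1 lean 1.8 top [119.3 120.7]
scene 341 x 460.0 y 212.0 yaw 2.0 lean 2.5 top [119.3 121. ]
top 145 x 459.8 y 122.7 yaw 2.2 lean 4.8 top [120.5 121.6]
top 171 x 457.3 y 167.4 yaw 2.0 lean 5.5 top [120.5 121.8]
top 212 x 456.6 y 211.9 yaw 2.0 lean 6.1 top [120.1 121.1]
turn [0.03 0.02 0.2 ] shift [ 0.14 -0.12  9.6 ] t 44.5
```

Three are in; now the fourth.

```bash
c="python3 -m crank"
$c '[[[0,0,0.1,0.14,-0.12,2,0.35],[0,0,0.1,0.14,-0.12,4.5,0.35],[0,0,0.1,0.14,-0.12,6.8,0.35],[0,0,0.1,0.14,-0.12,8.5,0.35],[0,0,0.1,0.14,-0.12,9.2,0.35]]]'
$c '[[[0,0,0,0,0,0.4,0.35],[0,0,0,0,0,0.4,0.2],[0,0,0,0,0,0.4,0],[0,0,0,0,0,0.4,0],[0,0,0,0,0,0.4,0]]]'
$c '[[[0,0,0,0,0,-0.5,0],[0,0,0,0,0,-1.5,0],[0,0,0,0,0,-3.5,0],[0,0,0,0,0,-6,0],[0,0,0,0,0,-8.5,0]]]'
$c '[[[0,0,0,0,0,-2.5,0],[0,0,0,0,0,-4.5,0],[0,0,0,0,0,-5.5,0],[0,0,0,0,0,-5.5,0],[0,0,0,0,0,-5.5,0]]]'
python3 held.py
python3 -c "
from h import *
delta(455.5,257,195,181.95)"
```

```text
clock: 45.12
position: [483.8, -295.4, 57.5]
eef_rot: [3.141, -0.001, 3.124]
wrist_force: [-0.3, 1.2, 0.5]
opening: 29.9
gripper_force: 0.0
clock: 45.75
position: [484.5, -295.9, 54.9]
eef_rot: [3.142, 0.001, 3.124]
wrist_force: [-1.2, 2.6, 6.1]
opening: 4.5
gripper_force: 60.3
clock: 46.38
position: [483.8, -296.1, 140.5]
eef_rot: [3.142, -0.0, 3.124]
wrist_force: [-0.1, 0.5, -2.3]
opening: 4.7
gripper_force: 59.1
clock: 47.0
position: [483.5, -295.7, 193.4]
eef_rot: [3.141, -0.001, 3.124]
wrist_force: [-0.0, 0.7, -2.3]
opening: 4.8
gripper_force: 59.1
tcp [ 483.5 -295.7  193.4] open 4.761174993937478
scene 232 y0 -2.3 yaw -0.06 roll 0.69 z [-42.9  56.2] x 7.3
top 414 y0 1.7 yaw -0.88 roll -1.21 z [-43.4  56. ] x -1.5
turn [ 0.05 -0.08 -2.96] shift [ 3.78 55.21 -0.11] t 47.1
```

```bash
c="python3 -m crank"
$c '[[[0,0,0,0.1,0.7,0,0],[0,0,0,0.2,2.5,0,0],[0,0,0,0.4,5.5,0,0],[0,0,0,0.7,9.5,0,0],[0,0,0,1,14,0,0]]]'
$c '[[[0,0,0,0.3,4.5,0,0],[0,0,0,0.6,9,0,0],[0,0,0,0.9,13.5,0,0],[0,0,0,1.2,18,0,0],[0,0,0,1.6,22.5,0,0]]]'
$c '[[[0,0,-0.5,0.3,4.5,0,0],[0,0,-1,0.6,9,0,0],[0,0,-1.5,0.8,13,0,0],[0,0,-2,1,16.5,0,0],[0,0,-3,1.2,18.6,0,0]]]'
$c '[[[0,0,0,0,0,0,0],[0,0,0,0,0,1,0],[0,0,0,0,0,2,0],[0,0,0,0,0,2,0]]]'
python3 -c "
from h import *
delta(455.5,258,70,181.95)"; python3 held.py
```

```text
clock: 47.72
position: [476.1, -153.5, 194.3]
eef_rot: [3.141, 0.0, 3.124]
wrist_force: [0.7, -0.4, -1.8]
opening: 5.2
gripper_force: 59.1
clock: 48.35
position: [463.5, 72.0, 194.5]
eef_rot: [3.141, 0.0, 3.125]
wrist_force: [0.2, -0.6, -1.3]
opening: 5.0
gripper_force: 59.1
clock: 48.98
position: [454.3, 258.2, 194.3]
eef_rot: [3.141, -0.0, -3.103]
wrist_force: [0.1, 0.8, -1.4]
opening: 5.1
gripper_force: 59.1
clock: 49.48
position: [455.3, 254.2, 173.2]
eef_rot: [-3.14, -0.002, -3.108]
wrist_force: [0.1, 0.7, -1.8]
opening: 4.9
gripper_force: 59.1
turn [-0.07 -0.1  -0.05] shift [-0.05  0.39 10.32] t 49.475
tcp [455.3 254.2 173.2] open 4.927759020963048
scene 602 y0 -3.1 yaw 2.01 roll -0.01 z [-43.3  55.3] x 1.5
top 317 y0 -3.6 yaw 1.8 roll 0.98 z [-45.   57.1] x -1.1
```

```bash
c="python3 -m crank"
$c '[[[0,0,0,0,0.36,1.5,0],[0,0,0,0,0.36,3.5,0],[0,0,0,0,0.36,5.5,0],[0,0,0,0,0.36,7.5,0],[0,0,0,0,0.36,9,0]]]'
$c '[[[0,0,0,0,0,0.4,0],[0,0,0,0,0,0.8,0],[0,0,0,0,0,1.2,0],[0,0,0,0,0,1.5,0],[0,0,0,0,0,1.5,0]]]'
$c '[[[0,0,0,0,0,0.1,0],[0,0,0,0,0,0.2,0],[0,0,0,0,0,0.3,0],[0,0,0,0,0,0.4,0],[0,0,0,0,0,0.45,0]]]'
```

```text
clock: 50.2
position: [455.2, 259.2, 82.9]
eef_rot: [-3.141, -0.001, -3.107]
wrist_force: [0.4, -0.3, -1.2]
opening: 5.1
gripper_force: 59.2
clock: 50.82
position: [455.6, 259.2, 69.3]
eef_rot: [3.141, -0.0, -3.107]
wrist_force: [-0.2, 1.1, -1.7]
opening: 5.0
gripper_force: 59.1
clock: 51.45
position: [455.6, 259.2, 64.9]
eef_rot: [3.141, -0.0, -3.107]
wrist_force: [-2.7, -0.4, 4.8]
opening: 4.9
gripper_force: 60.1
```

```bash
c="python3 -m crank"
$c '[[[0,0,0,0,0,0,0.2],[0,0,0,0,0,0,0.3],[0,0,0,0,0,-1,0.3],[0,0,0,0,0,-4,0.3],[0,0,0,0,0,-8,0.3]]]'
$c '[[[0,0,0,0,-3,-2.2,0.35],[0,0,0,-0.2,-8,-2.2,0.35],[0,0,0,-0.3,-14,-2.2,0.35],[0,0,0,-0.4,-20,-2.2,0.35],[0,0,0,-0.5,-26,-2.2,0.35]]]'
$c '[[[0,0,0,-0.1,-6,0,0.35],[0,0,0,-0.2,-12,0,0.35],[0,0,0,-0.3,-18,0,0.35],[0,0,1,-0.4,-24,0,0.35],[0,0,2,-0.4,-29,0.5,0.35]]]'
$c '[[[0,0,0.9,0,-3,0.5,0.35],[0,0,0.9,0,-4.9,1.4,0.35],[0,0,0.9,0,-4.9,1.4,0.35],[0,0,0.9,0,-4.9,1.4,0.35],[0,0,0.9,0,-4.9,1.4,0.35]]]'
python3 placed.py
python3 -c "
from h import *
delta(485.5,-338.6,54.5,179)"
```

```text
clock: 52.08
position: [455.2, 258.9, 145.8]
eef_rot: [-3.141, -0.001, -3.107]
wrist_force: [0.9, 0.5, -0.0]
opening: 25.5
gripper_force: 0.0
clock: 52.7
position: [469.8, -2.2, 167.8]
eef_rot: [3.141, 0.002, -3.107]
wrist_force: [0.8, 0.5, -0.9]
opening: 29.9
gripper_force: 0.0
clock: 53.32
position: [483.9, -292.8, 163.0]
eef_rot: [-3.141, 0.002, 3.14]
wrist_force: [0.7, -0.4, 0.3]
opening: 29.8
gripper_force: 0.0
clock: 53.95
position: [484.3, -337.6, 148.1]
eef_rot: [3.141, 0.001, 3.128]
wrist_force: [-0.1, 0.3, 0.1]
opening: 30.0
gripper_force: 0.0
scene 331 x 462.8 y 122.8 yaw 2.3 lean 2.4 top [119.2 120.7]
scene 335 x 459.8 y 167.4 yaw 2.0 lean 1.9 top [119.7 120.9]
scene 343 x 459.6 y 212.0 yaw 2.2 lean 2.0 top [119.1 120.9]
scene 339 x 457.0 y 256.0 yaw 2.2 lean 2.1 top [118.7 120.4]
top 146 x 459.8 y 122.7 yaw 2.1 lean 4.6 top [121.3 122.4]
top 172 x 457.0 y 167.4 yaw 1.9 lean 5.6 top [120.5 121.7]
top 207 x 456.7 y 212.0 yaw 2.0 lean 5.3 top [120.2 122.1]
top 209 x 454.2 y 255.5 yaw 1.9 lean 3.9 top [120.4 122.3]
turn [0.02 0.03 0.18] shift [-0.13 -0.05  9.36] t 54.05
```

```bash
c="python3 -m crank"
$c '[[[0,0,0.1,-0.1,-0.08,2,0.35],[0,0,0.1,-0.1,-0.08,4.5,0.35],[0,0,0.1,-0.1,-0.08,6.8,0.35],[0,0,0.1,-0.1,-0.08,8.5,0.35],[0,0,0.1,-0.1,-0.08,9,0.35]]]'
$c '[[[0,0,0,0,0,0.35,0.35],[0,0,0,0,0,0.35,0.2],[0,0,0,0,0,0.35,0],[0,0,0,0,0,0.35,0],[0,0,0,0,0,0.35,0]]]'
$c '[[[0,0,0,0,0,-0.5,0],[0,0,0,0,0,-1.5,0],[0,0,0,0,0,-3.5,0],[0,0,0,0,0,-6,0],[0,0,0,0,0,-8.5,0]]]'
$c '[[[0,0,0,0,0,-2.5,0],[0,0,0,0,0,-4.5,0],[0,0,0,0,0,-5.5,0],[0,0,0,0,0,-5.5,0],[0,0,0,0,0,-5.5,0]]]'
python3 held.py
python3 -c "
from h import *
delta(454,302.5,195,181.95)"
```

```text
clock: 54.68
position: [484.4, -339.4, 56.9]
eef_rot: [3.141, -0.001, 3.124]
wrist_force: [1.4, -0.5, 1.0]
opening: 29.6
gripper_force: 0.0
clock: 55.3
position: [485.2, -340.0, 54.9]
eef_rot: [-3.142, 0.001, 3.124]
wrist_force: [-0.9, 1.0, 6.4]
opening: 5.0
gripper_force: 60.2
clock: 55.92
position: [484.5, -340.1, 140.5]
eef_rot: [3.142, -0.0, 3.124]
wrist_force: [-0.4, 0.6, -0.6]
opening: 5.4
gripper_force: 59.0
clock: 56.55
position: [484.2, -339.6, 193.4]
eef_rot: [3.141, -0.001, 3.124]
wrist_force: [-0.1, -0.8, -1.6]
opening: 5.3
gripper_force: 59.1
tcp [ 484.2 -339.6  193.4] open 5.296648200272486
scene 203 y0 -1.7 yaw -0.32 roll 0.77 z [-41.9  56.7] x 12.1
top 467 y0 1.6 yaw -0.97 roll -1.03 z [-44.6  55.7] x -1.5
turn [ 0.05 -0.08 -2.96] shift [ 4.16 64.16 -0.1 ] t 56.65
```

```bash
c="python3 -m crank"
$c '[[[0,0,0,0.1,0.7,0,0],[0,0,0,0.2,2.5,0,0],[0,0,0,0.4,5.5,0,0],[0,0,0,0.7,9.5,0,0],[0,0,0,1,14,0,0]]]'
$c '[[[0,0,0,0.3,4.5,0,0],[0,0,0,0.6,9,0,0],[0,0,0,0.9,13.5,0,0],[0,0,0,1.2,18,0,0],[0,0,0,1.6,22.5,0,0]]]'
$c '[[[0,0,0,0.3,4.5,0,0],[0,0,0,0.6,9,0,0],[0,0,0,0.9,13.5,0,0],[0,0,0,1.1,17.5,0,0],[0,0,0,1.3,21.5,0,0]]]'
$c '[[[0,0,-1,0.1,3,0,0],[0,0,-2,0.2,5.3,0,0],[0,0,-3,0.25,6.1,0,0],[0,0,-3,0.25,6.1,1,0],[0,0,-3,0.25,6.1,2,0]]]'
python3 -c "
from h import *
delta(454.2,302.7,70,181.95)"; python3 held.py
```

```text
clock: 57.28
position: [476.8, -197.5, 194.3]
eef_rot: [3.141, 0.0, 3.124]
wrist_force: [-0.5, 1.1, -1.3]
opening: 5.0
gripper_force: 59.1
clock: 57.9
position: [464.2, 28.0, 194.5]
eef_rot: [3.141, 0.0, 3.125]
wrist_force: [1.4, -0.1, -1.3]
opening: 5.2
gripper_force: 59.1
clock: 58.52
position: [454.5, 242.8, 194.5]
eef_rot: [3.141, 0.0, 3.125]
wrist_force: [0.1, -0.7, -1.0]
opening: 5.2
gripper_force: 59.1
clock: 59.15
position: [454.7, 300.1, 173.5]
eef_rot: [-3.141, -0.0, -3.109]
wrist_force: [-0.9, -0.1, -1.7]
opening: 5.2
gripper_force: 59.1
turn [-0.05 -0.02 -0.07] shift [ 0.04  0.27 10.35] t 59.15
tcp [454.7 300.1 173.5] open 5.194039770225956
scene 606 y0 -3.2 yaw 2.04 roll -0.09 z [-44.6  54.6] x 1.8
top 398 y0 -4.5 yaw 1.81 roll 1.09 z [-43.8  54.3] x -1.9
```

```bash
c="python3 -m crank"
$c '[[[0,0,0,0,0.26,1.5,0],[0,0,0,0,0.26,3.5,0],[0,0,0,0,0.26,5.5,0],[0,0,0,0,0.26,7.5,0],[0,0,0,0,0.26,9,0]]]'
$c '[[[0,0,0,0,0,0.4,0],[0,0,0,0,0,0.8,0],[0,0,0,0,0,1.2,0],[0,0,0,0,0,1.5,0],[0,0,0,0,0,1.5,0]]]'
$c '[[[0,0,0,0,0,0.1,0],[0,0,0,0,0,0.2,0],[0,0,0,0,0,0.3,0],[0,0,0,0,0,0.4,0],[0,0,0,0,0,0.4,0]]]'
```

```text
clock: 59.88
position: [454.2, 303.9, 83.0]
eef_rot: [-3.141, -0.001, -3.107]
wrist_force: [-0.4, -0.1, -2.1]
opening: 5.1
gripper_force: 59.3
clock: 60.5
position: [454.4, 304.2, 69.3]
eef_rot: [3.141, 0.0, -3.107]
wrist_force: [0.6, -1.2, -1.7]
opening: 5.0
gripper_force: 59.2
clock: 61.12
position: [454.4, 304.3, 65.2]
eef_rot: [3.141, -0.0, -3.107]
wrist_force: [0.0, -1.4, -2.6]
opening: 4.9
gripper_force: 59.3
```

```bash
c="python3 -m crank"
$c '[[[0,0,0,0,0,0.1,0],[0,0,0,0,0,0.1,0.25],[0,0,0,0,0,0.1,0.3],[0,0,0,0,0,-3,0.3],[0,0,0,0,0,-8,0.3]]]'
$c '[[[0,0,0,0.5,-2,-2.5,0],[0,0,0,1.5,-8,-2.5,0],[0,0,0,2.5,-14,-2.5,0],[0,0,0,3.4,-19,-2.5,0],[0,0,0,3.4,-22,-2.5,0]]]'
$c '[[[0,0,0,0,0,0,0],[0,0,0,0,0,0,0],[0,0,0,0,0,0,0]]]'
python3 placed.py
python3 -c "
from h import *
delta(427,83,60,181.95)
S=snap('scene','f1.png');W=S['pixels'][90:230,230:400]
cv2.imwrite('pics/f1c.png',cv2.resize(W[...,::-1],None,fx=4,fy=4,interpolation=2))"
```

```text
clock: 61.75
position: [453.4, 303.8, 145.0]
eef_rot: [-3.14, -0.003, -3.107]
wrist_force: [1.1, -0.0, -0.3]
opening: 25.3
gripper_force: 0.0
clock: 62.38
position: [427.4, 80.8, 170.5]
eef_rot: [3.142, 0.0, -3.109]
wrist_force: [0.4, 0.7, 0.7]
opening: 0.0
gripper_force: 0.0
clock: 62.75
position: [428.2, 84.4, 170.3]
eef_rot: [3.141, 0.0, -3.105]
wrist_force: [-0.6, -0.5, 0.3]
opening: 0.4
gripper_force: 0.0
scene 1229 x 463.9 y 110.5 yaw -3.7 lean -2.0 top [519.1 546.6]
scene 332 x 460.9 y 167.5 yaw 2.1 lean 2.0 top [119.7 121. ]
scene 344 x 459.6 y 212.0 yaw 1.9 lean 2.5 top [119.  120.7]
scene 343 x 456.8 y 256.4 yaw 2.2 lean 1.8 top [119.  120.4]
scene 344 x 455.9 y 301.2 yaw 2.1 lean 1.8 top [118.7 121. ]
top 2176 x 403.7 y 107.4 yaw 8.0 lean -2.3 top [641.7 652.9]
top 143 x 445.4 y 256.5 yaw 2.8 lean 5.0 top [120.5 121.7]
top 259 x 453.0 y 300.8 yaw 1.8 lean 4.0 top [119.9 121. ]
turn [ 0.02 -0.01  0.13] shift [ 0.11 -0.12 11.02] t 62.85
```

View pics/f1c.png

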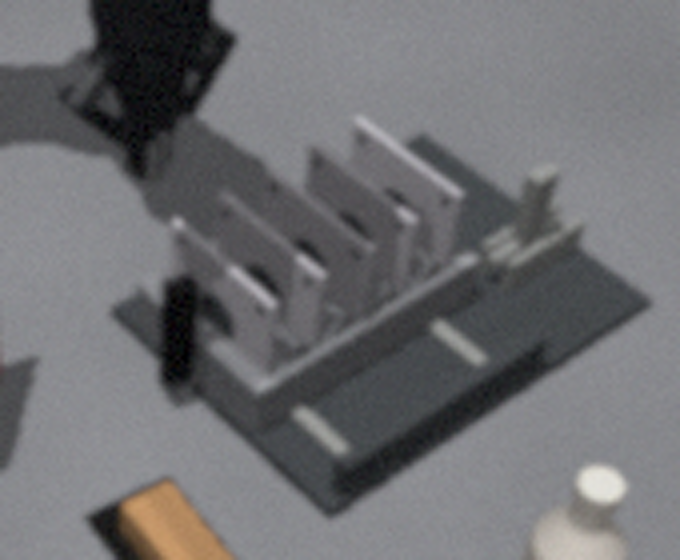

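All five plates stand in the carriage (crop 175–460,120–350) and the batten is on the mat. Now I push the handle post.

```bash
c="python3 -m crank"
$c '[[[0,0,0,0.1,-0.1,3,0],[0,0,0,0.1,-0.1,6,0],[0,0,0,0.1,-0.1,9,0],[0,0,0,0.1,-0.1,11,0],[0,0,0,0.1,-0.1,11,0]]]'
$c '[[[0,0,0,-0.4,0,0,0],[0,0,0,-0.9,0,0,0],[0,0,0,-1.4,0,0,0],[0,0,0,-2,0,0,0],[0,0,0,-2.5,0,0,0]]]'
$c '[[[0,0,0,-0.6,0,0,0],[0,0,0,-1.3,0,0,0],[0,0,0,-2,0,0,0],[0,0,0,-2.7,0,0,0],[0,0,0,-3.2,0,0,0]]]'
python3 carr.py
```

```text
clock: 63.52
position: [426.0, 82.2, 59.3]
eef_rot: [-3.141, -0.003, -3.106]
wrist_force: [-0.1, 0.4, -0.3]
opening: -0.1
gripper_force: 0.0
clock: 64.15
position: [451.7, 83.0, 60.3]
eef_rot: [3.142, -0.001, -3.107]
wrist_force: [-4.9, 0.6, 3.3]
opening: 0.3
gripper_force: 2.3
clock: 64.78
position: [484.5, 84.1, 60.2]
eef_rot: [3.142, -0.0, -3.107]
wrist_force: [-4.2, 1.0, 2.7]
opening: 0.1
gripper_force: 2.3
scene 483 327.1193602349817 yaw -61.12682972810212 cost 15.712819742701209 xext [ 48.28733395 238.32614259] xc 595.3067382697438 post 0
[ 0  0  0  0  0  0  0  0  0  0  0  0  0  0  0  0  0  0  0  0  0  0  0  0
  0  0  1  2  1  9 12  2  1  0  1  0]
top 714 213.36602638293033 yaw 2.310535448574983 cost 9.204035162766512 xext [-22.34547959  96.26402927] xc 488.95927483978477 post 0
[ 0  0  0  0  0  0  0  0  0  0  0  0  0 44 75 48 35 22 23 23 24 20 23 16
 22 18 18 19 15 11 12 13 15 14 13 15]
```

```bash
c="python3 -m crank"
$c '[[[0,0,0,-0.6,0,0,0],[0,0,0,-1.2,0,0,0],[0,0,0,-1.7,0,0,0],[0,0,0,-2.1,0,0,0],[0,0,0,-2.4,0,0,0]]]'
$c '[[[0,0,0,-0.15,0,0,0],[0,0,0,-0.3,0,0,0],[0,0,0,-0.45,0,0,0],[0,0,0,-0.6,0,0,0],[0,0,0,-0.6,0,0,0]]]'
```

```text
clock: 65.5
position: [506.6, 84.9, 60.1]
eef_rot: [-3.141, -0.003, -3.107]
wrist_force: [-15.1, -0.5, 12.3]
opening: -0.0
gripper_force: 8.0
clock: 66.12
position: [506.2, 84.7, 59.5]
eef_rot: [-3.14, -0.014, -3.106]
wrist_force: [-30.7, -0.5, 24.0]
opening: -0.1
gripper_force: 15.4
```

```bash
c="python3 -m crank"
$c '[[[0,0,0,0.5,0,0,0],[0,0,0,1.5,0,0,0],[0,0,0,3,0,-3,0],[0,0,0,3,0,-7,0],[0,0,0,3,0,-11,0]]]'
python3 - <<'E'
from h import *
for n in('scene','top'):
    X=cloud(snap(n)).reshape(-1,3); X=X[np.isfinite(X).all(1)]
    for a,(x,y,z) in dict(tab=(514,384,96),post=(527,88,112)).items():
        q=X[(abs(X[:,0]-x)<25)&(abs(X[:,1]-y)<30)&(X[:,2]>z)&(X[:,2]<z+16)]; print(n,a,len(q),np.percentile(q,[3,50,97],axis=0).round(1) if len(q) else '')
delta(514,425,165,181.95)
E
```

```text
clock: 66.75
position: [484.9, 84.3, 172.0]
eef_rot: [3.141, 0.002, -3.107]
wrist_force: [1.5, 0.0, -0.6]
opening: -0.1
gripper_force: 0.0
scene tab 42 [[509.4 371.9  96.4]
 [519.4 383.1 103.4]
 [524.2 395.2 107. ]]
scene post 49 [[519.6  76.7 113.3]
 [528.2  86.3 118.2]
 [534.3  99.8 121.2]]
top tab 48 [[507.1 373.5  99.2]
 [513.  383.  103.2]
 [520.9 395.4 106.1]]
top post 0 
turn [0.13 0.55 0.01] shift [-3.78 33.89  1.1 ] t 66.85
```

```bash
c="python3 -m crank"
$c '[[[0,0.2,0,-0.2,2,0,0],[0,0.5,0,-0.8,7,0,0],[0,0.5,0,-1.6,13,0,0],[0,0.5,0,-2.4,19,0,0],[0,0.5,0,-3,25,0,0]]]'
$c '[[[0,0,0,-0.4,5,0,0],[0,0,0,-0.8,8.2,0,0],[0,0,0,-0.8,9,0,0],[0,0,0,-0.8,9,0,0],[0,0,0,-0.8,9,0,0]]]'
python3 - <<'E'
from h import *
for n in('scene','top'):
    X=cloud(snap(n)).reshape(-1,3); X=X[np.isfinite(X).all(1)]
    for a,(x,y,z) in dict(post=(527,88,112)).items():
        q=X[(abs(X[:,0]-x)<25)&(abs(X[:,1]-y)<30)&(X[:,2]>z-12)&(X[:,2]<z+16)]; print(n,a,len(q),np.percentile(q,[3,50,97],axis=0).round(1), cv2.minAreaRect(q[:,:2].astype(np.float32)))
delta(515,424,55,181.95)
E
```

```text
clock: 67.47
position: [506.2, 337.1, 170.1]
eef_rot: [3.141, -0.007, -3.108]
wrist_force: [1.1, -0.7, -0.4]
opening: -0.1
gripper_force: 0.0
clock: 68.1
position: [511.0, 423.6, 170.3]
eef_rot: [-3.141, -0.008, -3.109]
wrist_force: [-0.1, 0.1, 0.0]
opening: -0.2
gripper_force: 0.0
scene post 80 [[520.1  76.7 102.7]
 [531.1  85.7 116.4]
 [535.2  99.6 121.3]] ((526.731201171875, 88.36485290527344), (17.749467849731445, 24.07804298400879), 4.389135360717773)
top post 60 [[516.1  77.6 102.9]
 [521.8  88.4 117.9]
 [530.4  99.5 122.8]] ((523.3602905273438, 88.49551391601562), (14.668296813964844, 22.06682777404785), 0.24654000997543335)
turn [-0.01 -0.47 -0.07] shift [-5.000e-01  1.000e-02  1.155e+01] t 68.2
```

Run:
```python
from h import *
T=snap('top','g.png');S=snap('scene')
a=cv2.resize(T['pixels'][155:262,95:228,::-1],(560,450),interpolation=2); b=cv2.resize(S['pixels'][95:220,255:395,::-1],(500,450),interpolation=2)
cv2.imwrite('pics/g1.png',cv2.resize(np.hstack([a,b]),(800,340)))
for n,Q in(('top',T),('scene',S)):
    X=cloud(Q).reshape(-1,3); 
    for y0 in (170,200,230,260):
        q=X[(abs(X[:,1]-y0)<8)&(X[:,0]>560)&(X[:,0]<625)&(X[:,2]>3)]; print(n,y0,[(int(x),int(np.median(q[abs(q[:,0]-x)<1.5,2]))) for x in range(572,616,3) if (abs(q[:,0]-x)<1.5).any()])
```

```text
top 170 [(572, 80), (575, 78), (578, 55), (581, 50), (584, 55), (587, 54), (590, 54), (596, 34), (599, 44), (602, 44), (605, 44), (608, 43)]
top 200 [(572, 66), (575, 67), (578, 64), (581, 64), (587, 53), (590, 53), (596, 39), (599, 44), (602, 42), (605, 43), (608, 44)]
top 230 [(572, 68), (575, 70), (578, 66), (581, 67), (584, 52), (587, 53), (593, 44), (596, 43), (599, 42), (602, 42), (605, 43), (608, 42)]
top 260 [(572, 87), (578, 48), (581, 46), (584, 53), (587, 53), (593, 36), (596, 43), (599, 44), (602, 44), (605, 43)]
scene 170 [(572, 89), (575, 84), (578, 85), (581, 54), (584, 54), (587, 55), (590, 53), (593, 47), (599, 44), (602, 44), (605, 44), (608, 40), (611, 25), (614, 5)]
scene 200 [(572, 67), (575, 68), (578, 67), (581, 62), (584, 59), (587, 55), (590, 44), (593, 46), (596, 43), (599, 43), (602, 46), (605, 44), (608, 31), (611, 20), (614, 8)]
scene 230 [(572, 64), (575, 59), (578, 62), (581, 60), (584, 54), (587, 54), (590, 43), (596, 44), (599, 44), (602, 45), (605, 44), (608, 27), (611, 11), (614, 4)]
scene 260 [(572, 81), (575, 84), (578, 52), (581, 52), (584, 53), (587, 55), (590, 44), (596, 45), (599, 45), (602, 44), (605, 39), (608, 20), (611, 8)]
```

View pics/g1.png

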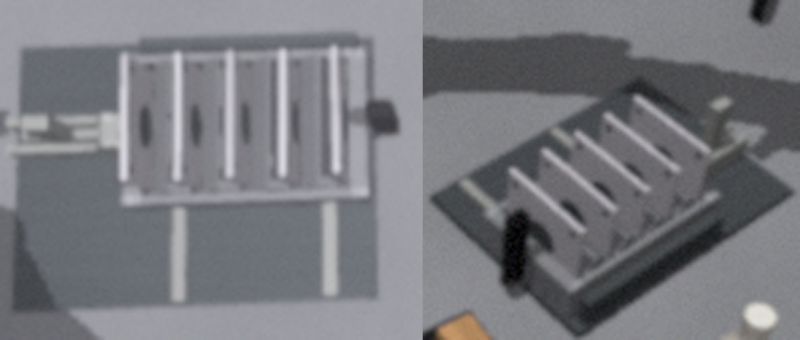

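The carriage is against the stop bar and its lug (left half 110,130) lines up with the bolt. Now the bolt.

```bash
c="python3 -m crank"
$c '[[[0,-0.4,0,-0.4,0.2,3,0],[0,-0.4,0,-0.4,0.2,6,0],[0,-0.4,0,-0.4,0.2,9,0],[0,-0.4,0,-0.4,0.2,11.3,0],[0,-0.4,0,-0.4,0.2,11.3,0]]]'
$c '[[[0,0,0,0,-0.5,0,0],[0,0,0,0,-1,0,0],[0,0,0,0,-1.5,0,0],[0,0,0,0,-2,0,0],[0,0,0,0,-2.5,0,0]]]'
$c '[[[0,0,0,0,-0.5,0,0],[0,0,0,0,-1,0,0],[0,0,0,0,-1.5,0,0],[0,0,0,0,-1.8,0,0],[0,0,0,0,-1.8,0,0]]]'
```

```text
clock: 68.92
position: [512.3, 426.0, 55.7]
eef_rot: [-3.139, -0.004, -3.107]
wrist_force: [0.6, 0.5, 0.9]
opening: 0.0
gripper_force: 0.0
clock: 69.55
position: [514.6, 403.2, 58.1]
eef_rot: [3.14, -0.0, -3.107]
wrist_force: [1.0, 3.1, 2.7]
opening: 0.2
gripper_force: 1.7
clock: 70.18
position: [514.5, 383.5, 57.0]
eef_rot: [-3.141, -0.002, -3.107]
wrist_force: [0.0, 1.4, 1.0]
opening: -0.3
gripper_force: 0.6
```

```bash
c="python3 -m crank"
$c '[[[0,0,0,0,-0.4,0,0],[0,0,0,0,-0.8,0,0],[0,0,0,0,-1.2,0,0],[0,0,0,0,-1.5,0,0],[0,0,0,0,-1.5,0,0]]]'
$c '[[[0,0,0,0,-0.2,0,0],[0,0,0,0,-0.4,0,0],[0,0,0,0,-0.6,0,0],[0,0,0,0,-0.8,0,0],[0,0,0,0,-0.8,0,0]]]'
```

```text
clock: 70.8
position: [514.6, 379.4, 57.6]
eef_rot: [3.128, 0.002, -3.101]
wrist_force: [5.2, 29.4, -16.4]
opening: -0.2
gripper_force: 14.4
clock: 71.42
position: [514.6, 379.3, 58.1]
eef_rot: [3.119, 0.005, -3.096]
wrist_force: [9.4, 50.8, -29.5]
opening: 0.1
gripper_force: 24.1
```

```bash
c="python3 -m crank"
$c '[[[0,0,0,0,0.8,0,0],[0,0,0,0,2,0,0],[0,0,0,0,3.5,-2,0],[0,0,0,0,4,-6,0],[0,0,0,0,4,-11,0]]]'
$c '[[[0,0,0,0,0,0,0],[0,0,0,0,3,-3,0],[0,0,0,0,6,-4,0],[0,0,0,0,6,-4,0]]]'
python3 - <<'E'
from h import *
for n in('scene','top'):
    s=snap(n,n+'9.png'); s0=np.load(n+'0.npy',allow_pickle=True).item()
    for k,S,Y in((0,s0,384),(1,s,350)):
        X=cloud(S).reshape(-1,3); q=X[(abs(X[:,0]-514)<25)&(abs(X[:,1]-Y)<35)&(X[:,2]>92)&(X[:,2]<112)]
        print(n,k,len(q),np.percentile(q,[3,50,97],axis=0).round(1)[:,:2].tolist(),cv2.minAreaRect(q[:,:2].astype(np.float32))[0])
    for a,k,S in(('post',0,s0),('post',1,s)):
        X=cloud(S).reshape(-1,3); q=X[(abs(X[:,0]-490)<60)&(abs(X[:,1]-87)<25)&(X[:,2]>104)&(X[:,2]<126)]; print(a,np.median(q,0).round(1),cv2.minAreaRect(q[:,:2].astype(np.float32))[0])
    if n=='scene': cv2.imwrite('pics/h1.png',cv2.resize(s['pixels'][95:280,230:400,::-1],None,fx=3.2,fy=3.2,interpolation=2))
E
python3 placed.py
```

```text
clock: 72.05
position: [513.2, 399.8, 166.8]
eef_rot: [-3.138, -0.005, -3.107]
wrist_force: [0.2, 0.4, 0.1]
opening: -0.2
gripper_force: 0.0
clock: 72.55
position: [511.0, 463.0, 206.6]
eef_rot: [3.142, -0.003, -3.104]
wrist_force: [-0.0, 0.4, -0.7]
opening: 0.3
gripper_force: 0.0
scene 0 47 [[510.1, 373.4], [518.7, 383.1], [524.6, 395.4]] (516.9779052734375, 384.8226623535156)
scene 1 46 [[512.4, 339.9], [520.2, 349.4], [524.9, 363.7]] (518.0963745117188, 353.3570251464844)
post [463.9  83.5 116.8] (460.79132080078125, 85.8567123413086)
post [530.1  86.8 117.4] (527.2986450195312, 88.59532165527344)
top 0 52 [[507.4, 372.8], [512.7, 382.4], [521.4, 394.6]] (514.3493041992188, 384.4577331542969)
top 1 57 [[508.3, 340.4], [515.1, 350.8], [521.4, 362.2]] (515.0990600585938, 350.96875)
post [458.7  84.8 118.2] (457.76788330078125, 86.28553009033203)
post [523.3  88.3 118.7] (523.5936279296875, 88.57271575927734)
scene 354 x 527.3 y 124.9 yaw 2.0 lean 2.5 top [119.3 120.9]
scene 363 x 523.8 y 169.6 yaw 2.1 lean 2.2 top [119.  121.1]
scene 366 x 523.3 y 214.0 yaw 2.1 lean 2.0 top [119.3 120.6]
scene 368 x 520.9 y 258.6 yaw 2.1 lean 2.4 top [118.8 120.7]
scene 369 x 520.0 y 303.5 yaw 2.0 lean 2.0 top [118.8 120.7]
top 145 x 523.1 y 125.3 yaw 2.3 lean 6.3 top [121.5 122.6]
top 161 x 520.6 y 169.5 yaw 1.7 lean 5.3 top [120.2 121.2]
top 2932 x 453.2 y 240.8 yaw 3.7 lean 0.8 top [728.7 736.7]
top 314 x 490.9 y 298.3 yaw 8.3 lean -0.5 top [663.3 672.5]
```

View pics/h1.png

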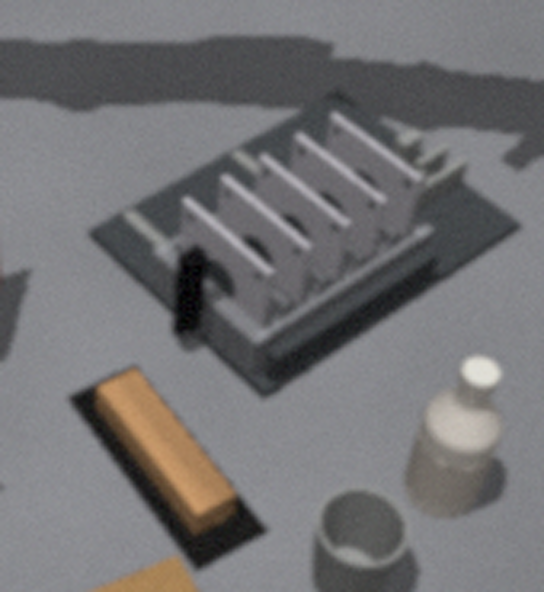

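The bolt has moved about 33 mm by camera, though it met a firm stop. I clear the arm and look closely.

```bash
c="python3 -m crank"
$c '[[[0,0,0,4,2,0,0],[0,0,0,9,4,0,0],[0,0,0,14,6,0,0],[0,0,0,20,8,0,0],[0,0,0,25,9,0,0]]]'
python3 - <<'E'
from h import *
T=[snap('top') for _ in range(6)]; T0=np.load('top0.npy',allow_pickle=True).item()
m=np.mean([t['pixels'].astype(float) for t in T],0).astype(np.uint8)
a=cv2.resize(T0['pixels'][175:260,90:150,::-1],None,fx=7,fy=6.5,interpolation=2); b=cv2.resize(m[155:240,90:150,::-1],None,fx=7,fy=6.5,interpolation=2)
cv2.imwrite('pics/k1.png',cv2.resize(np.hstack([a,b]),(800,560)))
X=np.nanmean([cloud(t) for t in T],0); X0=cloud(T0)
for nm,Y in(('t0',X0),('now',X)):
    q=Y.reshape(-1,3)
    for xx in (505,515,524):
        w=q[(abs(q[:,0]-xx)<4)&(q[:,1]>310)&(q[:,1]<430)]; print(nm,xx,[(y,int(np.nanmax(w[abs(w[:,1]-y)<2,2]))) for y in range(316,424,4) if (abs(w[:,1]-y)<2).any()])
S=[snap('scene') for _ in range(5)]; Z=np.nanmean([cloud(t) for t in S],0).reshape(-1,3)
for nm,Y,Y0 in(('scene',Z,384),):
    for z0,z1 in((95,110),):
        w=Y[(abs(Y[:,0]-516)<22)&(Y[:,1]>320)&(Y[:,1]<420)&(Y[:,2]>z0)&(Y[:,2]<z1)]; print(nm,np.percentile(w,[2,50,98],axis=0).round(1).tolist())
w=X.reshape(-1,3); w=w[(abs(w[:,0]-516)<22)&(w[:,1]>320)&(w[:,1]<420)&(w[:,2]>95)&(w[:,2]<110)]; print('top',np.percentile(w,[2,50,98],axis=0).round(1).tolist())
E
```

```text
clock: 73.38
position: [257.4, 542.2, 207.3]
eef_rot: [-3.141, -0.002, -3.107]
wrist_force: [-0.1, 0.3, -0.1]
opening: 0.2
gripper_force: 0.0
t0 505 [(316, 56), (320, 56), (324, 54), (340, 9), (344, 8), (348, 10), (352, 38), (356, 35), (360, 39), (364, 39), (368, 37), (372, 93), (376, 99), (380, 101), (384, 100), (388, 102), (392, 104), (396, 98), (400, 39), (404, 37), (408, 36), (412, 38), (416, 37), (420, 38)]
t0 515 [(316, 56), (320, 56), (324, 55), (336, 13), (340, 10), (344, 37), (348, 40), (352, 41), (356, 40), (360, 41), (364, 41), (368, 42), (372, 104), (376, 106), (380, 104), (384, 106), (388, 104), (392, 107), (396, 105), (408, 40), (412, 40), (416, 38), (420, 41)]
t0 524 [(316, 10), (320, 11), (328, 11), (340, 7), (344, 9), (348, 37), (352, 37), (356, 38), (360, 39), (364, 40), (368, 40), (372, 39), (376, 102), (380, 101), (384, 101), (388, 36)]
now 505 [(328, 51), (332, 50), (336, 52), (340, 56), (344, 94), (348, 96), (352, 96), (356, 96), (360, 98), (364, 37), (368, 36), (372, 36), (376, 36), (380, 37), (384, 37), (388, 37), (392, 36), (396, 38), (400, 35), (404, 38), (408, 37), (412, 36), (416, 36), (420, 36)]
now 515 [(328, 51), (332, 51), (336, 51), (340, 103), (344, 105), (348, 105), (352, 105), (356, 104), (360, 105), (364, 104), (372, 39), (376, 39), (380, 41), (384, 39), (400, 9), (404, 9), (408, 10), (412, 9), (416, 9), (420, 9)]
now 524 [(328, 51), (332, 51), (336, 51), (340, 102), (344, 104), (348, 104), (352, 102), (356, 103), (360, 103), (364, 101), (388, 37), (392, 36), (396, 37), (400, 37), (404, 37), (408, 37), (412, 37), (416, 38), (420, 37)]
scene [[512.0, 340.9, 95.2], [519.8, 350.0, 103.8], [524.6, 362.6, 105.8]]
top [[508.1, 340.6, 95.3], [515.4, 351.3, 103.6], [521.4, 362.2, 105.2]]
```

View pics/k1.png

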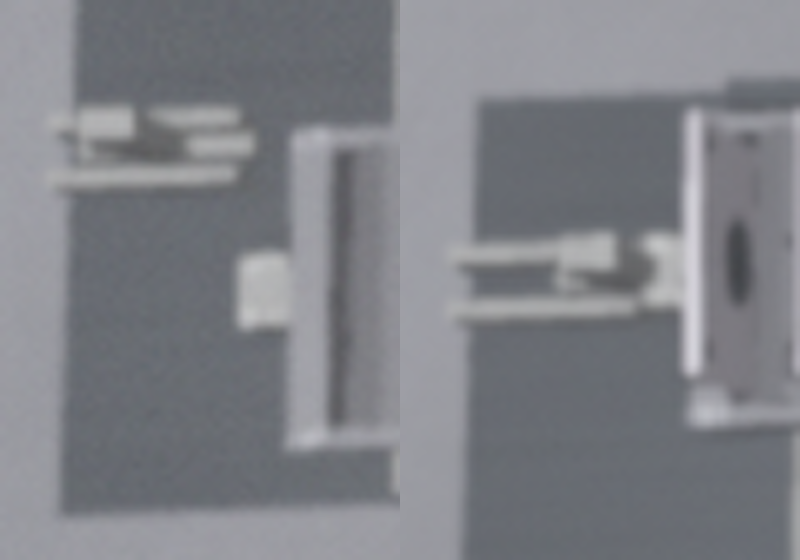

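Run:
```python
from h import *
def prof(q,x0,a,b,zl,zh,hw=6):
    w=q[(abs(q[:,0]-x0)<hw)&(q[:,1]>a)&(q[:,1]<b)]; return [(y,int(np.nanmedian(w[abs(w[:,1]-y)<1.2,2]))) for y in range(a+2,b-1,2) if (abs(w[:,1]-y)<1.2).any()]
for n in('top','scene'):
    X0=cloud(np.load(n+'0.npy',allow_pickle=True).item()).reshape(-1,3)
    for x0 in(442,450,458): print(n,'t0',x0,prof(X0,x0,314,352,0,80,4))
    Q=X0[(abs(X0[:,0]-450)<30)&(X0[:,1]>330)&(X0[:,1]<352)&(X0[:,2]>40)]; print('lug',np.percentile(Q,[2,50,98],axis=0).round(1).tolist())
    X=np.nanmean([cloud(snap(n)) for _ in range(4)],0).reshape(-1,3)
    Q=X[(abs(X[:,0]-516)<30)&(X[:,1]>328)&(X[:,1]<338)&(X[:,2]>40)&(X[:,2]<60)]; print('lug now',np.percentile(Q,[2,50,98],axis=0).round(1).tolist())
    Q=X[(abs(X[:,0]-516)<30)&(X[:,1]>336)&(X[:,1]<366)&(X[:,2]>97)]; print('tab now',np.percentile(Q,[2,50,98],axis=0).round(1).tolist())
    for x0 in(508,516,524,528): print(n,'now',x0,prof(X,x0,318,372,0,80,4))
```

```text
top t0 442 [(316, 55), (318, 54), (320, 54), (322, 55), (326, 50), (328, 52), (330, 51), (332, 49), (334, 50), (336, 51), (338, 51), (340, 51), (342, 50), (344, 49)]
top t0 450 [(316, 54), (320, 53), (322, 51), (324, 51), (326, 50), (328, 50), (330, 50), (332, 50), (334, 51), (336, 52), (338, 51), (340, 50), (342, 51), (344, 48)]
top t0 458 [(316, 54), (318, 54), (320, 53), (324, 49), (326, 50), (328, 53), (330, 50), (332, 50), (334, 53), (336, 49), (338, 51), (340, 52), (342, 48), (344, 48)]
lug [[434.8, 330.6, 47.1], [449.0, 337.2, 50.8], [463.5, 344.0, 54.1]]
lug now [[500.8, 328.9, 49.6], [514.0, 332.7, 51.2], [530.2, 337.9, 52.7]]
tab now [[508.1, 340.8, 97.8], [515.4, 351.7, 103.6], [521.3, 362.4, 105.5]]
top now 508 [(328, 50), (330, 50), (332, 50), (334, 51), (336, 51), (338, 51), (340, 77), (342, 80), (344, 77), (346, 77), (348, 95), (350, 76), (352, 77), (354, 69), (356, 80), (358, 79), (360, 70), (362, 89), (364, 37), (366, 36), (368, 35), (370, 39)]
top now 516 [(328, 51), (330, 51), (332, 51), (334, 52), (336, 51), (338, 50), (340, 78), (342, 101), (344, 104), (346, 104)
[... 926 characters left out ...]
346.6, 53.8]]Traceback (most recent call last):
  File "<stdin>", line 9, in <module>
    return _quantile_unchecked(
        a, q, axis, out, overwrite_input, method, keepdims, weights)
    return _ureduce(a,
                    func=_quantile_ureduce_func,
    ...<5 lines>...
                    overwrite_input=overwrite_input,
                    method=method)
    r = func(a, **kwargs)
    result = _quantile(arr,
                       quantiles=q,
    ...<2 lines>...
                       out=out,
                       weights=wgt)
    slices_having_nans = np.isnan(arr[-1, ...])
                                  ~~~^^^^^^^^^
IndexError: index -1 is out of bounds for axis 0 with size 0
```

```bash
python3 -c "
from h import *
delta(514.5,353,165,181.95)"
```

```text
turn [ 0.01 -0.1   0.04] shift [-24.85 -19.84   4.23] t 74.325
```

The tab is in line with the lug, so the carriage is home. To learn whether the bolt is at its end I grip the tab and test the travel both ways.

```bash
c="python3 -m crank"
$c '[[[0,0,0,-3,-2.4,0,0.54],[0,0,0,-8,-6.4,0,0.54],[0,0,0,-13,-10.4,0,0.54],[0,0,0,-18,-14.4,0,0.54],[0,0,0,-22,-17.6,0,0.54]]]'
$c '[[[0,0,0,-2,-1.6,0,0.54],[0,0,0,-2.85,-2.25,2,0.54],[0,0,0,-2.85,-2.25,4,0.54],[0,0,0,-2.85,-2.25,4,0.54],[0,0,0,-2.85,-2.25,4,0.54]]]'
python3 -c "
from h import *
delta(514.5,353,55,181.95)"
```

```text
clock: 74.95
position: [487.1, 372.7, 207.6]
eef_rot: [3.141, -0.001, -3.108]
wrist_force: [-0.5, 0.7, 0.1]
opening: 46.2
gripper_force: 0.0
clock: 75.58
position: [514.6, 353.4, 168.1]
eef_rot: [3.141, -0.001, -3.106]
wrist_force: [0.3, 0.7, -0.1]
opening: 45.7
gripper_force: 0.0
turn [ 0.04 -0.06  0.06] shift [-0.   -0.05 11.31] t 75.575
```

```bash
c="python3 -m crank"
$c '[[[0,0,0,0,0,3,0.54],[0,0,0,0,0,6,0.54],[0,0,0,0,0,9,0.54],[0,0,0,0,0,11,0.54],[0,0,0,0,0,11.3,0.54]]]'
$c '[[[0,0,0,0,0,0,0.4],[0,0,0,0,0,0,0.3],[0,0,0,0,0,0,0.2],[0,0,0,0,0,0,0.2],[0,0,0,0,0,0,0.2]]]'
```

```text
clock: 76.2
position: [513.9, 353.0, 54.0]
eef_rot: [-3.141, -0.003, -3.106]
wrist_force: [-0.1, 0.5, -0.6]
opening: 46.1
gripper_force: 0.0
clock: 76.82
position: [515.1, 354.3, 55.9]
eef_rot: [3.139, 0.001, -3.106]
wrist_force: [-1.1, 2.1, 6.8]
opening: 23.0
gripper_force: 59.2
```

```bash
c="python3 -m crank"
$c '[[[0,0,0,0,-0.2,0,0.2],[0,0,0,0,-0.4,0,0.2],[0,0,0,0,-0.6,0,0.2],[0,0,0,0,-0.8,0,0.2],[0,0,0,0,-0.8,0,0.2]]]'
```

```text
clock: 77.45
position: [515.1, 354.0, 56.1]
eef_rot: [3.129, 0.003, -3.102]
wrist_force: [3.0, 23.4, -7.4]
opening: 22.2
gripper_force: 59.5
```

```bash
c="python3 -m crank"
$c '[[[0,0,0,0,0.8,0,0.2],[0,0,0,0,1.4,0,0.2],[0,0,0,0,2,0,0.2],[0,0,0,0,2.6,0,0.2],[0,0,0,0,3.2,0,0.2]]]'
$c '[[[0,0,0,0,0.5,0,0.2],[0,0,0,0,0.8,0,0.2],[0,0,0,0,1.0,0,0.2],[0,0,0,0,1,0,0.2]]]'
$c '[[[0,0,0,0,0.2,0,0.2],[0,0,0,0,0.4,0,0.2],[0,0,0,0,0.6,0,0.2],[0,0,0,0,0.6,0,0.2]]]'
```

```text
clock: 78.08
position: [514.3, 376.5, 55.8]
eef_rot: [3.141, -0.0, -3.108]
wrist_force: [-1.8, -3.6, 10.2]
opening: 22.7
gripper_force: 62.0
clock: 78.58
position: [513.9, 387.0, 55.9]
eef_rot: [3.141, -0.0, -3.107]
wrist_force: [-1.0, -2.1, 9.9]
opening: 22.9
gripper_force: 61.8
clock: 79.08
position: [513.7, 392.9, 55.9]
eef_rot: [3.141, -0.0, -3.107]
wrist_force: [-1.4, -1.8, 8.6]
opening: 22.7
gripper_force: 61.8
```

```bash
c="python3 -m crank"
$c '[[[0,0,0,0,0.1,0,0.2],[0,0,0,0,0.2,0,0.2],[0,0,0,0,0.3,0,0.2],[0,0,0,0,0.4,0,0.2]]]'
$c '[[[0,0,0,0,0.2,0,0.2],[0,0,0,0,0.4,0,0.2],[0,0,0,0,0.4,0,0.2]]]'
```

```text
clock: 79.58
position: [513.7, 394.2, 55.8]
eef_rot: [-3.139, -0.001, -3.109]
wrist_force: [-3.4, -10.6, 15.9]
opening: 23.0
gripper_force: 62.6
clock: 79.95
position: [513.6, 394.2, 55.7]
eef_rot: [-3.134, -0.003, -3.111]
wrist_force: [-5.8, -21.1, 21.3]
opening: 22.7
gripper_force: 63.3
```

The total travel is 40.2 mm between hard stops, so the bolt had been fully in. I push it back in and release.

```bash
c="python3 -m crank"
$c '[[[0,0,0,0,-1,0,0.2],[0,0,0,0,-2,0,0.2],[0,0,0,0,-3,0,0.2],[0,0,0,0,-4,0,0.2],[0,0,0,0,-4.4,0,0.2]]]'
$c '[[[0,0,0,0,-0.3,0,0.2],[0,0,0,0,-0.6,0,0.2],[0,0,0,0,-0.9,0,0.2],[0,0,0,0,-0.9,0,0.2],[0,0,0,0,-0.9,0,0.2]]]'
```

```text
clock: 80.58
position: [514.9, 358.0, 55.9]
eef_rot: [3.139, 0.0, -3.107]
wrist_force: [-0.9, 4.1, 7.6]
opening: 22.6
gripper_force: 61.6
clock: 81.2
position: [515.1, 354.0, 56.0]
eef_rot: [3.133, 0.002, -3.104]
wrist_force: [1.0, 15.5, -1.1]
opening: 22.7
gripper_force: 60.6
```

```bash
c="python3 -m crank"
$c '[[[0,0,0,0,0.3,0,0.2],[0,0,0,0,0.3,0,0.35],[0,0,0,0,0.3,0,0.5],[0,0,0,0,0.3,0,0.5],[0,0,0,0,0.3,-1,0.5]]]'
$c '[[[0,0,0,0,0,-3,0.5],[0,0,0,0,0,-6,0.5],[0,0,0,0,0,-10,0.5],[0,0,0,0,2,-14,0.5],[0,0,0,3,6,-14,0.5]]]'
$c '[[[0,0,0,5,4,0,0.5],[0,0,0,10,8,0,0.5],[0,0,0,15,12,0,0.5],[0,0,0,20,12,0,0.5],[0,0,0,20,12,0,0.5]]]'
python3 placed.py
python3 - <<'E'
from h import *
for n in('scene','top'):
    S=snap(n);X=cloud(S).reshape(-1,3);px=S['pixels'].astype(int).reshape(-1,3)
    q=X[(abs(X[:,0]-516)<22)&(X[:,1]>320)&(X[:,1]<420)&(X[:,2]>95)&(X[:,2]<110)]; print('tab',np.percentile(q,[2,50,98],axis=0).round(1).tolist())
    q=X[(abs(X[:,0]-515)<40)&(abs(X[:,1]-87)<25)&(X[:,2]>104)&(X[:,2]<126)]; print('post',cv2.minAreaRect(q[:,:2].astype(np.float32))[0])
    q=X[(px[:,0]-px[:,2]>35)&(abs(X[:,0]-615)<110)&(abs(X[:,1]+5)<60)&(X[:,2]>28)&(X[:,2]<50)]; print('batten',len(q),cv2.minAreaRect(q[:,:2].astype(np.float32)),np.median(q[:,2]))
print(robot.observe()['wrist_force'],robot.observe()['clock'])
E
```

```text
clock: 81.82
position: [513.8, 350.1, 63.8]
eef_rot: [-3.14, -0.003, -3.107]
wrist_force: [0.1, 0.2, -0.2]
opening: 42.7
gripper_force: 0.0
clock: 82.45
position: [486.8, 409.3, 209.0]
eef_rot: [3.138, 0.005, -3.113]
wrist_force: [-1.5, 1.7, 0.1]
opening: 42.8
gripper_force: 0.0
clock: 83.08
position: [272.9, 524.2, 205.6]
eef_rot: [3.14, -0.004, -3.099]
wrist_force: [0.4, 0.3, -0.2]
opening: 43.0
gripper_force: 0.0
scene 357 x 526.6 y 125.0 yaw 2.3 lean 2.1 top [119.2 121.1]
scene 363 x 524.6 y 169.7 yaw 1.7 lean 2.6 top [119.2 120.7]
scene 372 x 523.0 y 214.0 yaw 1.9 lean 2.7 top [119.2 120.9]
scene 366 x 521.4 y 258.7 yaw 2.0 lean 2.0 top [118.9 120.6]
scene 375 x 519.3 y 303.4 yaw 2.2 lean 1.7 top [119.4 120.8]
top 146 x 523.3 y 125.3 yaw 2.4 lean 6.1 top [120.1 120.7]
top 160 x 520.7 y 169.6 yaw 1.7 lean 5.2 top [121.  121.9]
top 206 x 520.0 y 214.2 yaw 1.9 lean 5.4 top [120.7 122. ]
top 206 x 517.7 y 258.2 yaw 2.1 lean 3.9 top [120.  121.3]
top 250 x 516.7 y 303.0 yaw 2.2 lean 3.6 top [120.  121.2]
tab [[511.7, 339.7, 95.3], [519.1, 350.3, 102.7], [525.3, 362.9, 106.0]]
post (527.3283081054688, 88.81024932861328)
batten 755 ((615.4337768554688, -5.378154754638672), (41.404964447021484, 152.3363800048828), 85.7073745727539) 34.378647556803514
tab [[508.2, 340.2, 95.5], [515.4, 351.1, 103.1], [521.6, 362.5, 107.4]]
post (523.312255859375, 88.46184539794922)
batten 638 ((613.8209838867188, -5.521198272705078), (39.819522857666016, 150.7790985107422), 85.8407974243164) 34.15292895828034
[ 0.16133584  0.4126949  -0.63191428] 83.275
```

```bash
python3 -c "
from cell import robot
print(robot.close_job())"
```

```text
the job is handed in; nothing more can be done
None
```

I handed the job in at about 83 s. By the last camera check, all five plates stand in the carriage, which is home with the bolt fully in, and the batten lies flat on the mat; no verdict came back, and I did not re-measure the carton, cup and bottle. After first seating the bolt I slid it out and back in to confirm its 40 mm travel.

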